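# Run a batch of foot plates through the fit check

### The job

Move the finished skin-coloured foot plates from the fit-check fixture to the blue tray, then seat every black foot plate flat and fully home in a pocket of the fixture, one to a pocket. With all of them seated, push the green test button fully down and let it come up again; then move the black plates to the blue tray as well, so that all plates lie flat on its floor, boss up, none on top of another. Leave the other things on the bench where they are.

Things in the scene. Friction and masses are not known exactly. Their poses are not given: they have to be found in the camera images.
- blank0: Black foot plate (2 or 3 of them present, boss up on the bench at the left). 127 mm long, 16 mm thick; heel part 44 mm wide, rounded end at x = -65 mm; square step on both sides at x = +10 mm to a forefoot 64 mm wide, round toe ending at x = +62 mm. On top a square boss 28 x 28 mm, 30 mm tall, centred on the origin. Origin: underside, below the boss; x to the toe, z up. About 0.22 kg.
- blank1: Black foot plate (2 or 3 of them present, boss up on the bench at the left). 127 mm long, 16 mm thick; heel part 44 mm wide, rounded end at x = -65 mm; square step on both sides at x = +10 mm to a forefoot 64 mm wide, round toe ending at x = +62 mm. On top a square boss 28 x 28 mm, 30 mm tall, centred on the origin. Origin: underside, below the boss; x to the toe, z up. About 0.22 kg.
- blank2: Black foot plate (2 or 3 of them present, boss up on the bench at the left). 127 mm long, 16 mm thick; heel part 44 mm wide, rounded end at x = -65 mm; square step on both sides at x = +10 mm to a forefoot 64 mm wide, round toe ending at x = +62 mm. On top a square boss 28 x 28 mm, 30 mm tall, centred on the origin. Origin: underside, below the boss; x to the toe, z up. About 0.22 kg.
- done0: Finished orange-tan plate (1 or 2 present, seated in pockets at the start). 127 mm long, 16 mm thick; heel part 44 mm wide, rounded end at x = -65 mm; square step on both sides at x = +10 mm to a forefoot 64 mm wide, round toe ending at x = +62 mm. On top a square boss 28 x 28 mm, 30 mm tall, centred on the origin. Origin: underside, below the boss; x to the toe, z up. About 0.22 kg.
- done1: Finished orange-tan plate (1 or 2 present, seated in pockets at the start). 127 mm long, 16 mm thick; heel part 44 mm wide, rounded end at x = -65 mm; square step on both sides at x = +10 mm to a forefoot 64 mm wide, round toe ending at x = +62 mm. On top a square boss 28 x 28 mm, 30 mm tall, centred on the origin. Origin: underside, below the boss; x to the toe, z up. About 0.22 kg.
- done2: Finished orange-tan plate (1 or 2 present, seated in pockets at the start). 127 mm long, 16 mm thick; heel part 44 mm wide, rounded end at x = -65 mm; square step on both sides at x = +10 mm to a forefoot 64 mm wide, round toe ending at x = +62 mm. On top a square boss 28 x 28 mm, 30 mm tall, centred on the origin. Origin: underside, below the boss; x to the toe, z up. About 0.22 kg.
- pocket0 (a point): Rightmost (-y) of 3 pockets 90 mm apart in the fixed aluminium fixture: a recess 10 mm deep, stepped like a plate with 2 mm clearance all round, square at heel and toe ends; a plate fits one way round only. The point is on its floor (8 mm above the bench) where a seated plate's origin belongs; x to the toe end, z up.
- pocket1 (a point): Middle of 3 pockets 90 mm apart in the fixed aluminium fixture: a recess 10 mm deep, stepped like a plate with 2 mm clearance all round, square at heel and toe ends; a plate fits one way round only. The point is on its floor (8 mm above the bench) where a seated plate's origin belongs; x to the toe end, z up.
- pocket2 (a point): Leftmost (+y) of 3 pockets 90 mm apart in the fixed aluminium fixture: a recess 10 mm deep, stepped like a plate with 2 mm clearance all round, square at heel and toe ends; a plate fits one way round only. The point is on its floor (8 mm above the bench) where a seated plate's origin belongs; x to the toe end, z up.
- test_button_top (a point): Centre of the top face of the round green test button (40 mm across) on the grey strip along the fixture's near (heel) side, 44 mm above the bench; it is 115 mm from the middle pocket's point. It is pushed straight down.
- test_button (a joint): Travel of the test button: 0 up, 0.006 m fully down; a spring resists with 1.5 N at first and 5 N fully down, and brings it back up.
- tray_in (a point): Centre of the inner floor (5 mm above the bench) of the blue plastic tray to the robot's right, fixed to the bench: inside 290 x 240 mm (x by y in its own frame), walls 5 mm thick, rising 20 mm above that floor. Six plates fit lying along x, in two rows of three.
- wedge: Pale wood block, 100 x 60 x 40 mm; not part of the job, to be left where it is. Origin: centre of its underside.
- bowl: Pink mixing bowl, 110 mm across, 50 mm tall; not part of the job, to be left where it is. Origin: centre of its underside.
- hammer: Hammer lying flat, its handle along its x; not part of the job, to be left where it is. Origin: centre of its underside.
- screwdriver: Screwdriver lying flat along its x; not part of the job, to be left where it is. Origin: centre of its underside.
- tape: Yellow roll of tape lying flat, 90 mm across, 24 mm tall; not part of the job, to be left where it is. Origin: centre of its underside.
- tin: Red tin, 80 mm across, 60 mm tall; not part of the job, to be left where it is. Origin: centre of its underside.
- jar: Amber jar, 72 mm across, 75 mm tall; not part of the job, to be left where it is. Origin: centre of its underside.
Mind the look-alikes: they are no part of the job. Leave any yellow look-alike of the blank1 alone. Leave any yellow look-alike of the blank0 alone.

How it is judged:
By the outcome, as a careful person would: the job done as asked, in the order asked, and still so for the second after the job is handed in, with the robot touching nothing.
Of blank0, blank1, blank2 only 2 to 3 are there at a start; the rules pass over those that are not, and their reading is None.
Of done0, done1, done2 only 1 to 2 are there at a start; the rules pass over those that are not, and their reading is None.
At some moment in a run one of blank0, blank1, blank2 may be knocked a few centimetres aside while the robot is not near it.
Once in a run the grip may slacken for a moment while it holds something.
It also fails if it takes over 210 s, if anything falls off the work surface, if the arm or the gripper's body presses on something with over 40 N, if the wrist force passes 120 N, or if a joint passes its speed limit or range.

### The arm

A 6-joint arm with a two-finger parallel gripper is mounted at the origin on the work surface. World frame = base frame: x ahead of the robot, y to its left, z up, the work surface at z = 0. Lengths are in m, angles in rad, forces in N, time in s.
With the tool pointing down it reaches from about 0.4 to 0.925 m from the base axis. Payload 12.5 kg.
Tool frame: the origin (TCP) lies at the very end of the fingers, on their centre line; the grasp point (between the pads) lies 19 mm behind it; z points along the fingers, x is the direction in which the jaws open and shut, and the axes are right-handed (so a half turn about z gives the same grasp; the last joint's range is limited). The gripper opens to 95 mm and grips with 3 to 60 N. Pads are 20 mm wide; open, the fingers measure 119 mm over their backs; the gripper's body (75 mm by 180 mm) begins 59 mm behind the grasp point.
Start: joints at [1.125, 0.491, 1.559, -0, 1.092, -0.106], TCP at [0.208, 0.589, 0.215] pointing down, gripper open.
Joint ranges: [-3.1, 3.1], [-0.84, 2.19], [0.05, 2.79], [-1.13, 4.28], [0.06, 2.93], [-2.69, 2.69]. Speed limits (rad/s): [2.22, 2.22, 2.79, 3.14, 3.14, 3.14].

### API

Orientations are given as [roll, pitch, yaw] about the fixed x, y, z axes, in that order (R = Rz(yaw) Ry(pitch) Rx(roll)).
In Python, from cell import ctrl gives the robot as it stands.
- The arm moves only by the tool carry_out, never from a script. Its argument "increments" is a list of rows, each a list of 7 numbers: the turn, a rotation vector about the tool's x, y, z in degrees, then the shift along the tool's x, y, z in mm, then the gripper's target within -1 to 1 (shut at 1, half-way at 0, fully open at -1). In form: [[rx, ry, rz, x, y, z, hand], ...]. A call has 1 to 5 rows; each row is the pose to reach, as a shift and turn from the pose commanded when the call began, along the tool's axes at that moment; what a row does not reach only later rows make up. A row lasts 1/10 s, in which the tool goes at most 50 mm and 8.59 degrees, less where a joint would pass 70% of its speed; a pose out of reach is approached as far as the arm can. A call with a gripper value outside its range is refused whole. The fingers move at their own pace and stop on an object; the grip force is fixed at half the most. Time passes only in rows, so rows that repeat a pose let the fingers close. It gives the time, the measured TCP pose, the force and the opening at its end, in the units of the state.
- ctrl.read_state(): the state, without advancing time (a new reading comes with each control period).
- ctrl.read_camera(name): name is "scene" or "top"; returns (picture, depth): 420x560x3 uint8, blue, green, red; 420x560 float32, m along the optical axis (not along the pixel's ray), 0 where there is no reading.
- ctrl.camera_info(name): a dict with "camera_matrix" (3x3 intrinsics, pixels), "dist" ([k1, k2, p1, p2, k3] as OpenCV has them; the pictures are not rectified), "xyz" and "orientation" of the camera in the world. Camera axes: x right, y down, z forward; pixel columns grow to the right and rows downward; lengths in m; the calibration is good to about 2 mm. A picture is of the moment at which its call begins. camera_info takes no time and is no camera call.
- ctrl.job_done(): hands the job in, once; it reports no verdict.
The state is a dict: "time_s": time; "q": joint angles; "qvel": joint speeds; "joint_torque": joint torques, N m; "tool_pos": TCP position; "tcp_rot": TCP orientation; "wrist_force": force on the tool from outside, world axes, zero at the start; "wrist_torque": the same for the moment, N m; "opening": opening from 0.0 (shut) to 1.0 (fully open).
Only numpy, scipy, OpenCV 4.12 (cv2) and the standard library are available. Lean on these libraries where they do the work, as an engineer would, in place of code of your own. Each camera call takes 0.05 s, during which the arm holds its last target. There are 200 camera calls.

## Working session

There is one attempt and no reset: what is moved stays moved. The work goes in short steps, Python scripts to look and compute and a tool call to move; the robot and the scene stay as the last step left them, time stands still between calls to the robot, and variables do not carry over. Pictures are saved under pics/ and viewed, about 12 in all and at most 16, crops included, and the job is handed in when it is done.

Besides the shell and the picture viewer there is one more tool, called after ">>>" in YAML: its name, and indented under it one key for each argument. carry_out: Moves the arm, as the interface text tells. Its arguments: {"type":"object","properties":{"increments":{"type":"array","items":{"type":"array","items":{"type":"number"}}}},"required":["increments"]}

```bash
ls; mkdir -p pics
cat > h.py <<'E'
import numpy as np, cv2
from cell import ctrl
from scipy.spatial.transform import Rotation as R
def cam(n):
    i=ctrl.camera_info(n); K=np.array(i["camera_matrix"]);d=np.array(i["dist"],float)
    o=np.array(i["orientation"],float)
    Rm=o if o.shape==(3,3) else R.from_euler('xyz',o).as_matrix()
    return K,d,Rm,np.array(i["xyz"],float)
def ray(n,px,z):
    K,d,Rm,t=cam(n); u=cv2.undistortPoints(np.array(px,float).reshape(-1,1,2),K,d).reshape(-1,2)
    v=np.c_[u,np.ones(len(u))]@Rm.T; s=(z-t[2])/v[:,2]; return t+v*s[:,None]
def proj(n,P):
    K,d,Rm,t=cam(n); return cv2.projectPoints(((np.array(P,float)-t)@Rm).reshape(-1,1,3),np.zeros(3),np.zeros(3),K,d)[0].reshape(-1,2)
E
python3 - <<'E'
from h import *
for n in("scene","top"):
    p,d=ctrl.read_camera(n); cv2.imwrite(f"pics/{n}0.png",p); np.save(f"{n}0.npy",d); print(n,ctrl.camera_info(n))
print(ctrl.read_state())
E
```

```text
pics
scene {'camera_matrix': array([[487.75151849,   0.        , 287.5795667 ],
       [  0.        , 487.75151849, 209.70420922],
       [  0.        ,   0.        ,   1.        ]]), 'dist': array([-0.13668336,  0.        ,  0.        ,  0.        ,  0.        ]), 'xyz': array([ 1.64934906, -0.01200116,  0.8380739 ]), 'orientation': array([-2.15899805, -0.02539282,  1.48873097])}
top {'camera_matrix': array([[393.10853165,   0.        , 279.95812787],
       [  0.        , 393.10853165, 209.64661908],
       [  0.        ,   0.        ,   1.        ]]), 'dist': array([-0.02099783,  0.        ,  0.        ,  0.        ,  0.        ]), 'xyz': array([0.40737382, 0.07853377, 1.25809983]), 'orientation': array([-3.06089196,  0.01909066, -1.58638205])}
{'time_s': 0.1, 'q': array([ 1.12539378e+00,  4.91487415e-01,  1.55934227e+00, -1.78016830e-05,
        1.09170718e+00, -1.05565935e-01]), 'qvel': array([-0.00199861, -0.00173972, -0.00061273,  0.00121983, -0.00139929,
        0.00035702]), 'joint_torque': array([ 2.26462435e-03, -6.13629484e+01, -2.58601195e+01,  6.94068871e-02,
        4.70497040e-02, -5.79479342e-05]), 'tool_pos': array([0.20821151, 0.58909252, 0.21414348]), 'tcp_rot': array([-3.14150886e+00,  9.40616152e-04,  1.23096797e+00]), 'wrist_force': array([-0.02781579, -0.00549979, -0.03373166]), 'wrist_torque': array([ 0.01357135, -0.02416723,  0.0208465 ]), 'opening': 1.001871712315226}
```

View pics/top0.png

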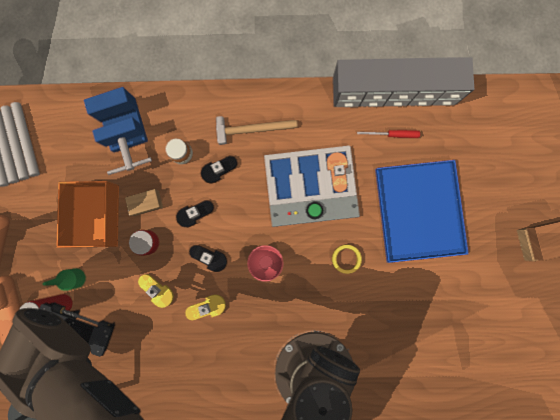

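View pics/scene0.png

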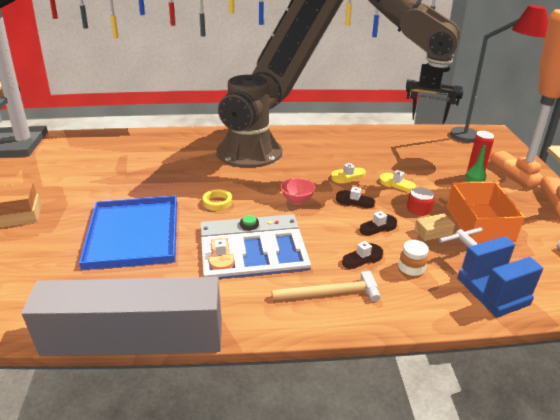

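```bash
cat >> h.py <<'E'
def cloud(n,d):
    K,D,Rm,t=cam(n); h,w=d.shape; vv,uu=np.mgrid[:h,:w]
    u=cv2.undistortPoints(np.stack([uu,vv],-1).reshape(-1,1,2).astype(float),K,D).reshape(-1,2)
    P=(np.c_[u,np.ones(len(u))]*d.reshape(-1,1))@Rm.T+t; return P.reshape(h,w,3)
def masks(p):
    hsv=cv2.cvtColor(p,cv2.COLOR_BGR2HSV); return hsv
E
python3 - <<'E'
from h import *
p=cv2.imread("pics/top0.png"); d=np.load("top0.npy"); C=cloud("top",d)
print("bench z",[C[y,x].round(3).tolist() for x,y in((300,250),(240,190),(370,240),(100,260),(420,210),(339,160),(219,169),(195,213),(208,258),(315,211))])
crop=lambda a,b,c,e,k:cv2.resize(p[b:e,a:c],None,fx=k,fy=k,interpolation=cv2.INTER_CUBIC)
A=crop(135,140,265,330,3); cv2.imwrite("pics/c1.png",A)
B=crop(255,135,370,235,6); cv2.imwrite("pics/c2.png",B)
E
```

```text
bench z [[0.38, 0.039, -0.003], [0.575, 0.229, 0.003], [0.408, -0.184, 0.0], [0.357, 0.683, 0.001], [0.5, -0.345, 0.005], [0.662, -0.089, 0.026], [0.637, 0.289, 0.046], [0.5, 0.364, 0.049], [0.36, 0.324, 0.048], [0.5, -0.008, 0.041]]
```

View pics/c1.png

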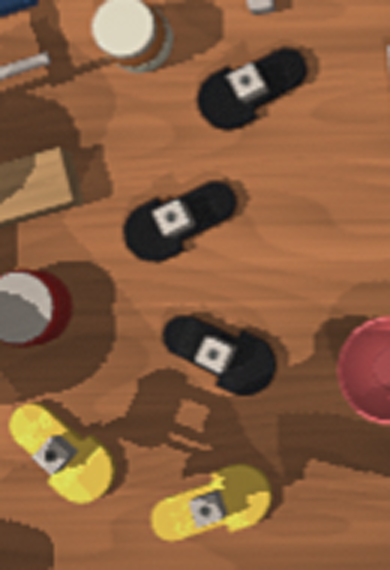

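View pics/c2.png

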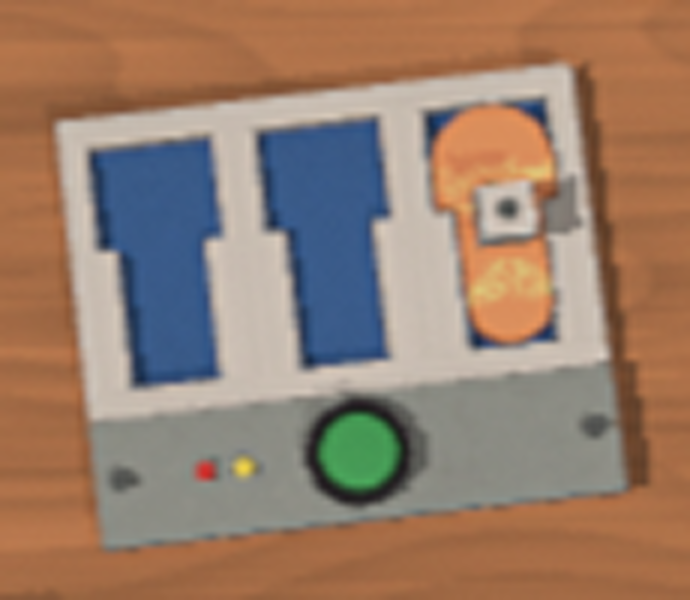

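```bash
cat > meas.py <<'E'
from h import *
def bosses(n,p):
    hsv=cv2.cvtColor(p,cv2.COLOR_BGR2HSV)
    m=((hsv[...,1]<70)&(hsv[...,2]>95)).astype(np.uint8)
    return m
def near(m,px,r=14):
    k,l,s,c=cv2.connectedComponentsWithStats(m)
    best=min(range(1,k),key=lambda i:np.hypot(*(c[i]-px))+(1e3 if not 20<s[i,4]<400 else 0))
    cn=cv2.findContours((l==best).astype(np.uint8),0,2)[0][0]
    f=cv2.fillPoly(np.zeros_like(m),[cn],1); M=cv2.moments(f,True)
    return np.array([M['m10']/M['m00'],M['m01']/M['m00']]),s[best,4]
E
python3 - <<'E'
from meas import *
for n in("top","scene"):
    p=cv2.imread(f"pics/{n}0.png"); hsv=cv2.cvtColor(p,cv2.COLOR_BGR2HSV); m=bosses(n,p)
    seeds={"A":(.637,.289,.046),"B":(.5,.364,.046),"C":(.36,.324,.046),"T":(.63,-.085,.054)}
    for k,s in seeds.items():
        c,a=near(m,proj(n,[s])[0]); w=ray(n,[c],s[2])[0]; 
        out=[n,k,c.round(1),a,w[:2].round(4)]
        if k!="T":
            b=((hsv[...,2]<60)).astype(np.uint8); q=proj(n,[w])[0].astype(int)
            _,l,st,_=cv2.connectedComponentsWithStats(b)
            y,x=np.mgrid[-12:13,-12:13]; ids=l[q[1]-12:q[1]+13,q[0]-12:q[0]+13]; i=np.bincount(ids[ids>0]).argmax()
            yy,xx=np.nonzero(l==i); W=ray(n,np.c_[xx,yy],.016)[:,:2]; 
            cn=cv2.convexHull(W.astype(np.float32)); r=cv2.minAreaRect(cn*1000)
            V=W-W.mean(0); e=np.linalg.eigh(V.T@V)[1][:,1]; pr=(W-w[:2])@e
            if pr.max()+pr.min()>0: pass
            # heel side is longer/narrower: forefoot has greater width
            wd=lambda s:np.std(((W-w[:2])@np.array([-e[1],e[0]]))[(s*pr>20e-3)])
            if wd(1)<wd(-1): e=-e
            out+=[len(W),np.degrees(np.arctan2(e[1],e[0])).round(1),np.round(r[1],0)]
        print(*out)
    g=cv2.inRange(hsv,(45,80,60),(85,255,255)); _,l,st,c=cv2.connectedComponentsWithStats(g)
    q=proj(n,[(.5,-.008,.044)])[0]; i=min(range(1,len(c)),key=lambda i:np.hypot(*(c[i]-q))+(1e3 if st[i,4]<40 else 0))
    print(n,"btn",c[i].round(1),st[i],ray(n,[c[i]],.044)[0].round(4))
    b=cv2.inRange(hsv,(100,90,40),(125,255,255))
    for ct in cv2.findContours(b,cv2.RETR_EXTERNAL,cv2.CHAIN_APPROX_NONE)[0]:
        if cv2.contourArea(ct)>250:
            W=ray(n,ct.reshape(-1,2),.018)[:,:2]; 
            if W[:,1].max()>.4: continue
            if cv2.contourArea(ct)>3000: W=ray(n,ct.reshape(-1,2),.025)[:,:2]
            r=cv2.minAreaRect((W*1000).astype(np.float32)); print(n,"blue",cv2.boundingRect(ct),np.round(r[0],1),np.round(r[1],1),round(r[2],2))
# fixture rim edges in top
p=cv2.imread("pics/top0.png"); hsv=cv2.cvtColor(p,cv2.COLOR_BGR2HSV)
m=((hsv[...,1]<75)&(hsv[...,2]>70)).astype(np.uint8); m=cv2.morphologyEx(m,cv2.MORPH_OPEN,np.ones((3,3)))
_,l,st,c=cv2.connectedComponentsWithStats(m); i=l[188,305] or l[215,290]; 
ct=np.vstack(cv2.findContours((l==i).astype(np.uint8),0,1)[0]); W=ray("top",ct.reshape(-1,2),.018)[:,:2]
r=cv2.minAreaRect((W*1000).astype(np.float32)); print("fix",st[i],r)
E
```

```text
top A [216.5 166.6] 91 [0.6444 0.2968] 451 117.0 [ 63. 122.]
top B [191.6 212.2] 90 [0.5026 0.3751] 444 115.1 [ 60. 125.]
top C [205.7 257.6] 94 [0.3615 0.3311] 464 -116.3 [124.  63.]
top T [338.9 170. ] 94 [ 0.6251 -0.0843]
top btn [314.4 209.9] [308 204  14  13 148] [ 0.5034 -0.0063  0.044 ]
top blue (376, 160, 92, 103) [ 497.7 -341.9] [298.5 254. ] 4.99
top blue (270, 159, 22, 40) [607.7  93.3] [126.2  62.6] 6.01
top blue (298, 155, 21, 41) [616.3   3.8] [125.8  61.9] 5.9
scene A [363.9 249.1] 203 [0.6627 0.2914] 2 86.6 [3. 0.]
scene B [379.7 218.2] 167 [0.5229 0.3682] 104 -74.3 [ 26. 110.]
scene C [355.  193.1] 132 [0.3831 0.3232] 206 -117.9 [120.  65.]
scene T [227.6 158.6] 23 [ 0.1548 -0.0756]
scene btn [248.9 220. ] [242 215  15  11 117] [ 0.5117 -0.0082  0.044 ]
scene blue (244, 239, 25, 27) [622.5   7.3] [ 62.4 112.3] 89.48
scene blue (277, 236, 25, 27) [613.1  91. ] [114.1  60.8] 6.1
scene blue (79, 196, 98, 73) [ 512.6 -343.6] [328.7 251.9] 5.12
fix [ 264  146   95   80 4081] ((583.89111328125, 0.6269378662109375), (230.4462890625, 278.1490478515625), 5.539366722106934)
  ret = _var(a, axis=axis, dtype=dtype, out=out, ddof=ddof,
  arrmean = um.true_divide(arrmean, div, out=arrmean,
  ret = ret.dtype.type(ret / rcount)
```

```bash
cat > plan.py <<'E'
from h import *
import json
fy=np.radians(5.8); X=np.array([np.cos(fy),np.sin(fy)]); Y=np.array([-X[1],X[0]])
BTN=np.array([.5034,-.0063]); P1=BTN+.115*X; POCK=[P1-.09*Y,P1,P1+.09*Y]
ty=np.radians(5.0); TX=np.array([np.cos(ty),np.sin(ty)]); TY=np.array([-TX[1],TX[0]]); TC=np.array([.4977,-.3419])
tray=lambda a,b:TC+a*TX+b*TY
def plan(wps,start=None,mm=40,deg=8,corr=True):
    """wps: (x,y,z,yawdeg,hand,[mm per row | rows if same pose])"""
    s=ctrl.read_state(); Rc=R.from_euler('xyz',s["tcp_rot"]); p=np.array(s["tool_pos"])
    if start is not None: p=np.array(start[:3]); Rc=R.from_euler('xyz',[np.pi,0,np.radians(start[3])])
    rows=[]
    for w in wps:
        t=np.array(w[:3]); Rt=R.from_euler('xyz',[np.pi,0,np.radians(w[3])])
        rel=(Rc.inv()*Rt).as_rotvec(); m=w[5] if len(w)>5 else mm
        dist=np.linalg.norm(t-p)*1e3; hold=dist<.5 and np.degrees(np.linalg.norm(rel))<.3
        n=int(m) if hold else max(1,int(np.ceil(max(dist/m,np.degrees(np.linalg.norm(rel))/deg))))
        for k in range(1,n+1):
            f=k/n; rows.append((p+(t-p)*f,Rc*R.from_rotvec(rel*f),w[4]))
        p,Rc=t,Rt
    s=ctrl.read_state(); p=np.array(s["tool_pos"]); Rc=R.from_euler('xyz',s["tcp_rot"])
    if start is not None: p=np.array(start[:3]); Rc=R.from_euler('xyz',[np.pi,0,np.radians(start[3])])
    for i in range(0,len(rows),5):
        out=[]
        for q,r,h in rows[i:i+5]:
            rv=np.degrees((Rc.inv()*r).as_rotvec()); sh=Rc.inv().apply(q-p)*1e3
            out.append([round(float(v),1)+0. for v in (*rv,*sh)]+[h])
        print(json.dumps(out)); 
        # account for rounding
        last=out[-1]; p=p+Rc.apply(np.array(last[3:6])/1e3); Rc=Rc*R.from_rotvec(np.radians(last[:3]))
def sit():
    s=ctrl.read_state(); print(round(s["time_s"],2),s["tool_pos"].round(4),np.degrees(s["tcp_rot"]).round(2),s["wrist_force"].round(1),round(s["opening"],3))
E
python3 - <<'E'
from plan import *
print(POCK)
a=POCK[0]; a=(np.array([.6251,-.0843])+a)/2
plan([(.35,.35,.2,45,0),(*a,.14,5.8,0)])
E
```

```text
[array([ 0.62690635, -0.08421779]), array([0.61781128, 0.00532147]), array([0.60871621, 0.09486074])]
[[0.0, 0.0, 3.6, -25.4, 30.5, 2.0, 0], [0.0, 0.0, 7.3, -50.9, 61.0, 4.1, 0], [0.0, 0.0, 10.9, -76.3, 91.4, 6.1, 0], [0.0, 0.0, 14.6, -101.8, 121.9, 8.2, 0], [0.0, 0.0, 18.2, -127.2, 152.4, 10.2, 0]]
[[0.0, 0.0, 3.7, -14.7, 36.9, 2.1, 0], [0.0, 0.1, 7.3, -29.4, 73.8, 4.1, 0], [0.0, 0.1, 10.3, -42.8, 111.1, 8.7, 0], [0.0, 0.1, 13.4, -56.3, 148.3, 13.4, 0], [0.0, 0.1, 16.4, -69.7, 185.5, 18.0, 0]]
[[0.0, -0.1, 3.0, -2.5, 39.5, 4.6, 0], [0.0, -0.1, 6.0, -4.9, 79.0, 9.2, 0], [0.0, -0.1, 9.0, -7.3, 118.5, 13.9, 0], [0.0, -0.1, 12.0, -9.7, 158.0, 18.5, 0], [0.0, -0.1, 15.1, -12.1, 197.5, 23.1, 0]]
[[0.0, 0.0, 3.0, 8.0, 38.8, 4.6, 0], [0.0, 0.0, 6.0, 15.9, 77.6, 9.2, 0], [0.0, 0.0, 9.0, 23.9, 116.3, 13.9, 0], [0.0, 0.0, 12.0, 31.9, 155.1, 18.5, 0], [0.0, 0.0, 15.0, 39.8, 193.9, 23.1, 0]]
```

>>> carry_out:
  increments:
    - [0,0,3.6,-25.4,30.5,2,0]
    - [0,0,7.3,-50.9,61,4.1,0]
    - [0,0,10.9,-76.3,91.4,6.1,0]
    - [0,0,14.6,-101.8,121.9,8.2,0]
    - [0,0,18.2,-127.2,152.4,10.2,0]

```text
time_s: 0.6
tool_pos: [0.31, 0.4171, 0.2042]
tcp_rot: [-3.142, 0.0, 0.911]
wrist_force: [0.7, 0.0, 0.2]
opening: 0.634
```

>>> carry_out:
  increments:
    - [0,0,3.7,-14.7,36.9,2.1,0]
    - [0,0.1,7.3,-29.4,73.8,4.1,0]
    - [0,0.1,10.3,-42.8,111.1,8.7,0]
    - [0,0.1,13.4,-56.3,148.3,13.4,0]
    - [0,0.1,16.4,-69.7,185.5,18,0]

```text
time_s: 1.1
tool_pos: [0.4143, 0.2486, 0.1862]
tcp_rot: [-3.141, -0.002, 0.625]
wrist_force: [1.2, 0.6, 0.4]
opening: 0.504
```

>>> carry_out:
  increments:
    - [0,0,3,-2.5,39.5,4.6,0]
    - [0,-0.1,6,-4.9,79,9.2,0]
    - [0,-0.1,9,-7.3,118.5,13.9,0]
    - [0,-0.1,12,-9.7,158,18.5,0]
    - [0,-0.1,15.1,-12.1,197.5,23.1,0]

```text
time_s: 1.6
tool_pos: [0.5205, 0.0815, 0.1629]
tcp_rot: [-3.141, 0.0, 0.361]
wrist_force: [0.5, 0.2, -1.0]
opening: 0.501
```

>>> carry_out:
  increments:
    - [0,0,3,8,38.8,4.6,0]
    - [0,0,6,15.9,77.6,9.2,0]
    - [0,0,9,23.9,116.3,13.9,0]
    - [0,0,12,31.9,155.1,18.5,0]
    - [0,0,15,39.8,193.9,23.1,0]

```text
time_s: 2.1
tool_pos: [0.6266, -0.0855, 0.1395]
tcp_rot: [-3.141, 0.001, 0.099]
wrist_force: [1.4, -0.2, -0.0]
opening: 0.497
```

Run:
```python
from plan import *
sit()
p,d=ctrl.read_camera("scene"); cv2.imwrite("pics/s1.png",p)
print(proj("scene",[ctrl.read_state()["tool_pos"]]))
cv2.imwrite("pics/s1c.png",cv2.resize(p[100:290,150:350],None,fx=3,fy=3,interpolation=2))
a=(np.array([.6251,-.0843])+POCK[0])/2
plan([(*a,.06,5.8,0),(*a,.027,5.8,0,10),(*a,.027,5.8,1,5)])
```

```text
2.1 [ 0.6266 -0.0855  0.1395] [-1.7996e+02  4.0000e-02  5.7000e+00] [ 1.4 -0.2 -0. ] 0.497
[[216.53567184 216.69634258]]
[[0.0, 0.0, -0.2, -1.3, -3.1, 39.3, 0], [0.0, 0.0, -0.4, -2.6, -6.1, 78.7, 0], [0.0, 0.0, -0.4, -2.6, -6.1, 86.9, 0], [0.0, 0.0, -0.4, -2.6, -6.1, 95.2, 0], [0.0, 0.0, -0.4, -2.7, -6.1, 103.4, 0]]
[[0.0, 0.0, 0.0, 0.0, -0.1, 8.3, 0], [0.0, 0.0, 0.0, 0.0, -0.1, 8.3, 1], [0.0, 0.0, 0.0, 0.0, -0.1, 8.3, 1], [0.0, 0.0, 0.0, 0.0, -0.1, 8.3, 1], [0.0, 0.0, 0.0, 0.0, -0.1, 8.3, 1]]
[[0.0, 0.0, 0.0, 0.0, 0.0, 0.0, 1]]
```

View pics/s1c.png

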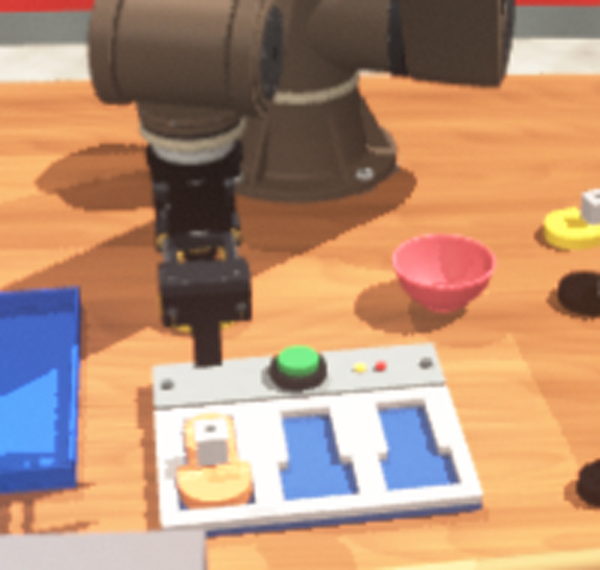

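Run:
```python
from plan import *
sit(); ctrl.read_camera("top"); sit();ctrl.read_camera("top"); sit(); ctrl.read_camera("top"); sit()
```

```text
2.15 [ 0.6292 -0.0901  0.1387] [ 1.7996e+02 -3.0000e-02  5.3800e+00] [-2.3 -3.1 -1.3] 0.499
2.2 [ 0.6276 -0.0878  0.1387] [-1.7999e+02  2.0000e-02  5.5500e+00] [-1.3  0.7 -0.4] 0.503
2.25 [ 0.6264 -0.0859  0.1389] [-1.7995e+02  8.0000e-02  5.6800e+00] [-1.   0.7  0.4] 0.501
2.3 [ 0.6258 -0.0846  0.1392] [-1.7994e+02  9.0000e-02  5.7700e+00] [0.5 0.1 0.1] 0.5
```

Run:
```python
from plan import *
ctrl.read_camera("top"); ctrl.read_camera("top"); sit()
a=(np.array([.6251,-.0843])+POCK[0])/2
plan([(*a,.06,5.8,0,30),(*a,.027,5.8,0,10),(*a,.027,5.8,0,2),(*a,.027,5.8,1,6)])
```

```text
2.4 [ 0.6256 -0.0833  0.1399] [-1.7995e+02  5.0000e-02  5.8800e+00] [ 0.9  0.3 -0.4] 0.499
[[0.0, 0.0, 0.0, 0.1, 0.3, 26.6, 0], [0.0, 0.0, 0.1, 0.3, 0.7, 53.3, 0], [0.0, 0.1, 0.1, 0.4, 1.0, 79.9, 0], [0.0, 0.1, 0.1, 0.4, 1.0, 88.2, 0], [0.0, 0.1, 0.1, 0.4, 1.1, 96.4, 0]]
[[0.0, 0.0, 0.0, 0.0, 0.0, 8.3, 0], [0.0, 0.0, 0.0, 0.0, 0.0, 16.5, 0], [0.0, 0.0, 0.0, 0.0, 0.0, 16.5, 0], [0.0, 0.0, 0.0, 0.0, 0.0, 16.5, 0], [0.0, 0.0, 0.0, 0.0, 0.0, 16.5, 1]]
[[0.0, 0.0, 0.0, 0.0, 0.0, 0.0, 1], [0.0, 0.0, 0.0, 0.0, 0.0, 0.0, 1], [0.0, 0.0, 0.0, 0.0, 0.0, 0.0, 1], [0.0, 0.0, 0.0, 0.0, 0.0, 0.0, 1], [0.0, 0.0, 0.0, 0.0, 0.0, 0.0, 1]]
```

>>> carry_out:
  increments:
    - [0,0,0,0,0,26.6,0]
    - [0,0,0,0,0,53,0]
    - [0,0,0,0,0,80,0]
    - [0,0,0,0,0,88,0]
    - [0,0,0,0,0,96,0]

```text
time_s: 2.9
tool_pos: [0.626, -0.0832, 0.0442]
tcp_rot: [-3.141, 0.0, 0.103]
wrist_force: [0.1, 0.1, -0.4]
opening: 0.503
```

>>> carry_out:
  increments:
    - [0,0,0,0,0,8.3,0]
    - [0,0,0,0,0,16.5,0]
    - [0,0,0,0,0,16.5,0]
    - [0,0,0,0,0,16.5,0]
    - [0,0,0,0,0,16.5,0]

```text
time_s: 3.4
tool_pos: [0.6263, -0.084, 0.0281]
tcp_rot: [-3.141, -0.001, 0.102]
wrist_force: [-1.4, 0.4, 0.6]
opening: 0.498
```

>>> carry_out:
  increments:
    - [0,0,0,0,0,0,1]
    - [0,0,0,0,0,0,1]
    - [0,0,0,0,0,0,1]
    - [0,0,0,0,0,0,1]
    - [0,0,0,0,0,0,1]

```text
time_s: 3.9
tool_pos: [0.6262, -0.084, 0.0277]
tcp_rot: [-3.141, -0.0, 0.102]
wrist_force: [0.2, 1.0, 2.7]
opening: 0.29
```

Run:
```python
from plan import *
sit()
s=ctrl.read_state()["tool_pos"]
t=tray(.0735,.06); print(t)
plan([(*s[:2],.13,5.8,1,25),(*t,.10,5.0,1,30),(*t,.10,5.0,1,3),(*t,.03,5,1,15),(*t,.026,5.0,1,3),(*t,.026,5,1,3)])
```

```text
3.9 [ 0.6262 -0.084   0.0277] [-179.98   -0.      5.83] [0.2 1.  2.7] 0.29
[ 0.56569097 -0.27572237]
[[0.0, 0.0, 0.0, 0.0, 0.0, -20.5, 1], [0.0, 0.0, 0.0, 0.0, 0.0, -40.9, 1], [0.0, 0.0, 0.0, 0.0, 0.0, -61.4, 1], [0.0, 0.0, 0.0, 0.0, 0.0, -81.8, 1], [0.0, 0.0, 0.0, 0.0, 0.0, -102.3, 1]]
[[0.0, 0.0, 0.1, -11.4, 26.3, 4.3, 1], [0.0, 0.0, 0.3, -22.7, 52.7, 8.6, 1], [0.0, 0.0, 0.4, -34.1, 79.1, 12.8, 1], [0.0, 0.0, 0.5, -45.5, 105.4, 17.1, 1], [0.0, 0.0, 0.6, -56.9, 131.8, 21.4, 1]]
[[0.0, 0.0, 0.1, -11.1, 26.5, 4.3, 1], [0.0, 0.0, 0.2, -22.2, 53.0, 8.5, 1], [0.0, 0.0, 0.2, -22.2, 53.0, 8.5, 1], [0.0, 0.0, 0.2, -22.2, 53.0, 8.5, 1], [0.0, 0.0, 0.2, -22.2, 53.0, 8.5, 1]]
[[0.0, 0.0, 0.0, 0.0, 0.0, 14.0, 1], [0.0, 0.0, 0.0, 0.0, 0.0, 28.0, 1], [0.0, 0.0, 0.0, 0.0, 0.0, 42.0, 1], [0.0, 0.0, 0.0, 0.0, 0.0, 56.0, 1], [0.0, 0.0, 0.0, 0.0, 0.0, 70.0, 1]]
[[0.0, 0.0, 0.0, 0.0, 0.0, 2.0, 1], [0.0, 0.0, 0.0, 0.0, 0.0, 4.0, 1], [0.0, 0.0, 0.0, 0.0, 0.0, 4.0, 1], [0.0, 0.0, 0.0, 0.0, 0.0, 4.0, 1], [0.0, 0.0, 0.0, 0.0, 0.0, 4.0, 1]]
```

>>> carry_out:
  increments:
    - [0,0,0,0,0,-20,1]
    - [0,0,0,0,0,-40,1]
    - [0,0,0,0,0,-60,1]
    - [0,0,0,0,0,-80,1]
    - [0,0,0,0,0,-102.3,1]

```text
time_s: 4.4
tool_pos: [0.6256, -0.0839, 0.1301]
tcp_rot: [-3.141, 0.001, 0.102]
wrist_force: [-0.5, 0.0, -2.0]
opening: 0.298
```

>>> carry_out:
  increments:
    - [0,0,0.1,-11.4,26.3,4.3,1]
    - [0,0,0.3,-22.7,52.7,8.6,1]
    - [0,0,0.4,-34.1,79.1,12.8,1]
    - [0,0,0.5,-45.5,105.4,17.1,1]
    - [0,0,0.6,-56.9,131.8,21.4,1]

```text
time_s: 4.9
tool_pos: [0.5822, -0.2218, 0.1079]
tcp_rot: [-3.141, 0.001, 0.091]
wrist_force: [1.0, -0.2, -1.7]
opening: 0.293
```

>>> carry_out:
  increments:
    - [0,0,0.1,-11.1,26.5,4.3,1]
    - [0,0,0.2,-18,42,8.5,1]
    - [0,0,0.2,-22.2,53,8.5,1]
    - [0,0,0.2,-22.2,53,8.5,1]
    - [0,0,0.2,-22.2,53,8.5,1]

```text
time_s: 5.4
tool_pos: [0.5659, -0.2751, 0.1]
tcp_rot: [-3.141, 0.0, 0.088]
wrist_force: [-0.6, 0.3, -3.1]
opening: 0.291
```

>>> carry_out:
  increments:
    - [0,0,0,0,0,14,1]
    - [0,0,0,0,0,28,1]
    - [0,0,0,0,0,42,1]
    - [0,0,0,0,0,56,1]
    - [0,0,0,0,0,66,1]

```text
time_s: 5.9
tool_pos: [0.5652, -0.2752, 0.0319]
tcp_rot: [-3.14, 0.002, 0.088]
wrist_force: [0.4, -0.6, -1.9]
opening: 0.292
```

>>> carry_out:
  increments:
    - [0,0,0,0,0,4,1]
    - [0,0,0,0,0,8,1]
    - [0,0,0,0,0,8,1]
    - [0,0,0,0,0,8,1]
    - [0,0,0,0,0,8,1]

```text
time_s: 6.4
tool_pos: [0.5658, -0.2758, 0.0264]
tcp_rot: [3.142, -0.001, 0.088]
wrist_force: [0.2, -0.2, -2.5]
opening: 0.296
```

>>> carry_out:
  increments:
    - [0,0,0,0,0,1.2,1]
    - [0,0,0,0,0,1.2,0]
    - [0,0,0,0,0,1.2,0]
    - [0,0,0,0,0,1.2,0]
    - [0,0,0,0,0,-10,0]

```text
time_s: 6.9
tool_pos: [0.5651, -0.2753, 0.0352]
tcp_rot: [-3.14, 0.002, 0.088]
wrist_force: [0.4, -0.7, -0.6]
opening: 0.491
```

>>> carry_out:
  increments:
    - [0,0,0,0,0,-30,0]
    - [0,0,0,0,0,-60,0]
    - [0,0,0,0,0,-85,0]
    - [0,0,0,0,0,-95,0]
    - [0,0,0,0,0,-95,0]

```text
time_s: 7.4
tool_pos: [0.566, -0.276, 0.1325]
tcp_rot: [3.14, -0.002, 0.088]
wrist_force: [-0.1, 0.0, 0.0]
opening: 0.499
```

```bash
cat >> meas.py <<'E'
def blanks(p,seeds,z=.046,zt=.016):
    hsv=cv2.cvtColor(p,cv2.COLOR_BGR2HSV); b=(hsv[...,2]<60).astype(np.uint8)
    m=bosses("top",p); _,l,_,_=cv2.connectedComponentsWithStats(b); o=[]
    for s in seeds:
        c,a=near(m,proj("top",[(*s,z)])[0]); w=ray("top",[c],z)[0,:2]; q=c.astype(int)
        ids=l[q[1]-12:q[1]+13,q[0]-12:q[0]+13]; i=np.bincount(ids[ids>0]).argmax()
        yy,xx=np.nonzero(l==i); W=ray("top",np.c_[xx,yy],zt)[:,:2]; V=W-W.mean(0); e=np.linalg.eigh(V.T@V)[1][:,1]
        pr=(W-w)@e; n=np.array([-e[1],e[0]]); wd=lambda g:np.std(((W-w)@n)[g*pr>.02])
        if wd(1)<wd(-1): e=-e
        o.append((w,np.degrees(np.arctan2(e[1],e[0])))); print(c.round(1),a,len(W),w.round(4),o[-1][1].round(1))
    return o
E
python3 - <<'E'
from plan import *; from meas import *
ctrl.read_camera("top")
p,d=ctrl.read_camera("top"); cv2.imwrite("pics/t2.png",p); sit()
o=blanks(p,[(.644,.297),(.503,.375),(.3615,.331)])
w,y=o[0]
plan([(.6,-.1,.14,60,0,50),(*w,.12,y,0),(*w,.12,y,0,3),(*w,.05,y,0,25),(*w,.019,y,0,10),(*w,.019,y,0,2),(*w,.019,y,1,5)])
E
```

```text
7.5 [ 0.5652 -0.2755  0.1302] [-1.7994e+02  5.0000e-02  5.0400e+00] [ 0.1  0.  -0.5] 0.5
[216.4 166.5] 92 452 [0.6447 0.2972] 116.9
[191.7 212.2] 100 438 [0.5026 0.3747] 115.0
[205.8 257.6] 99 458 [0.3615 0.3308] -116.1
[[0.0, 0.0, -7.9, 7.1, -24.5, -1.4, 0], [0.0, 0.0, -15.7, 14.3, -49.1, -2.8, 0], [0.0, 0.0, -23.6, 21.4, -73.6, -4.2, 0], [0.0, 0.0, -31.4, 28.6, -98.1, -5.5, 0], [-0.1, 0.0, -39.3, 35.7, -122.7, -6.9, 0]]
[[0.0, 0.0, -7.8, 21.1, -14.4, -1.4, 0], [0.0, 0.0, -15.7, 42.1, -28.9, -2.9, 0], [0.0, 0.0, -20.8, 70.3, -51.9, -1.1, 0], [0.0, 0.0, -26.0, 98.4, -74.9, 0.7, 0], [0.0, 0.0, -31.2, 126.6, -97.9, 2.5, 0]]
[[0.0, 0.0, -5.2, 35.9, -5.1, 1.8, 0], [0.0, 0.0, -10.3, 71.9, -10.1, 3.6, 0], [0.0, 0.0, -15.5, 107.9, -15.2, 5.4, 0], [0.0, 0.0, -20.7, 143.9, -20.3, 7.2, 0], [0.0, 0.0, -25.9, 179.9, -25.4, 9.0, 0]]
[[0.0, 0.0, -5.2, 34.6, 11.1, 1.8, 0], [0.0, 0.0, -10.3, 69.1, 22.3, 3.6, 0], [0.0, 0.0, -15.5, 103.7, 33.4, 5.4, 0], [0.0, 0.0, -15.5, 103.7, 33.4, 5.4, 0], [0.0, 0.0, -15.5, 103.7, 33.4, 5.4, 0]]
[[0.0, 0.0, 0.0, 0.0, 0.0, 0.0, 0], [0.0, 0.0, 0.0, 0.0, 0.0, 23.3, 0], [0.0, 0.0, 0.0, 0.0, 0.0, 46.6, 0], [0.0, 0.0, 0.0, 0.1, 0.1, 70.0, 0], [0.0, 0.0, 0.0, 0.1, 0.1, 77.7, 0]]
[[0.0, 0.0, 0.0, 0.0, 0.0, 7.8, 0], [0.0, 0.0, 0.0, 0.0, 0.0, 15.5, 0], [0.0, 0.0, 0.0, 0.0, 0.0, 23.3, 0], [0.0, 0.0, 0.0, 0.0, 0.0, 23.3, 0], [0.0, 0.0, 0.0, 0.0, 0.0, 23.3, 0]]
[[0.0, 0.0, 0.0, 0.0, 0.0, 0.0, 1], [0.0, 0.0, 0.0, 0.0, 0.0, 0.0, 1], [0.0, 0.0, 0.0, 0.0, 0.0, 0.0, 1], [0.0, 0.0, 0.0, 0.0, 0.0, 0.0, 1], [0.0, 0.0, 0.0, 0.0, 0.0, 0.0, 1]]
```

View pics/t2.png

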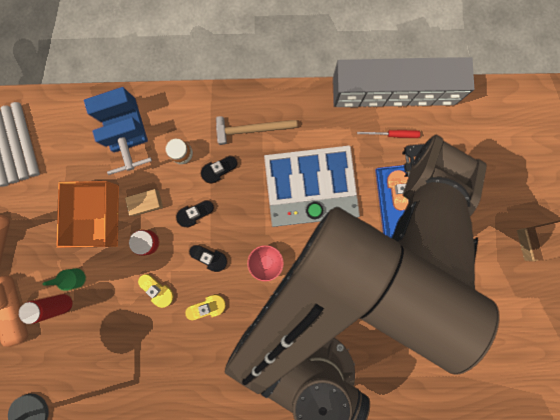

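>>> carry_out:
  increments:
    - [0,0,-7.9,7.1,-24.5,-1.4,0]
    - [0,0,-15.7,14.3,-49.1,-2.8,0]
    - [0,0,-23.6,21.4,-73.6,-4.2,0]
    - [0,0,-31.4,28.6,-98.1,-5.5,0]
    - [0,0,-39.3,35.7,-122.7,-6.9,0]

```text
time_s: 8.0
tool_pos: [0.59, -0.1492, 0.1362]
tcp_rot: [-3.139, 0.001, 0.779]
wrist_force: [0.4, -0.4, -0.3]
opening: 0.5
```

>>> carry_out:
  increments:
    - [0,0,-7.8,21.1,-14.4,-1.4,0]
    - [0,0,-15.7,42.1,-28.9,-2.9,0]
    - [0,0,-20.8,70.3,-51.9,-1.1,0]
    - [0,0,-26,98.4,-74.9,0.7,0]
    - [0,0,-31.2,126.6,-97.9,2.5,0]

```text
time_s: 8.5
tool_pos: [0.612, 0.0095, 0.1337]
tcp_rot: [-3.139, -0.0, 1.322]
wrist_force: [-0.8, -0.5, -0.1]
opening: 0.499
```

>>> carry_out:
  increments:
    - [0,0,-5.2,35.9,-5.1,1.8,0]
    - [0,0,-10.3,71.9,-10.1,3.6,0]
    - [0,0,-15.5,107.9,-15.2,5.4,0]
    - [0,0,-20.7,143.9,-20.3,7.2,0]
    - [0,0,-25.9,179.9,-25.4,9,0]

```text
time_s: 9.0
tool_pos: [0.6323, 0.1901, 0.1246]
tcp_rot: [-3.139, -0.001, 1.774]
wrist_force: [0.3, -1.4, 0.5]
opening: 0.503
```

>>> carry_out:
  increments:
    - [0,0,-5.2,34.6,11.1,1.8,0]
    - [0,0,-10.3,69.1,22.3,3.6,0]
    - [0,0,-13.5,90,29,5.4,0]
    - [0,0,-15.5,103.7,33.4,5.4,0]
    - [0,0,-15.5,103.7,33.4,5.4,0]

```text
time_s: 9.5
tool_pos: [0.6448, 0.2978, 0.1202]
tcp_rot: [-3.14, -0.001, 2.042]
wrist_force: [0.2, 0.4, -0.7]
opening: 0.496
```

>>> carry_out:
  increments:
    - [0,0,0,0,0,0,0]
    - [0,0,0,0,0,23.3,0]
    - [0,0,0,0,0,46.6,0]
    - [0,0,0,0.1,0.1,60,0]
    - [0,0,0,0.1,0.1,70,0]

```text
time_s: 10.0
tool_pos: [0.6452, 0.2959, 0.0504]
tcp_rot: [-3.141, -0.001, 2.039]
wrist_force: [0.6, 0.1, -0.2]
opening: 0.501
```

>>> carry_out:
  increments:
    - [0,0,0,0,0,10,0]
    - [0,0,0,0,0,20,0]
    - [0,0,0,0,0,31,0]
    - [0,0,0,0,0,31,0]
    - [0,0,0,0,0,31,0]

```text
time_s: 10.5
tool_pos: [0.6451, 0.2972, 0.0201]
tcp_rot: [-3.141, -0.001, 2.041]
wrist_force: [0.4, 1.0, 0.0]
opening: 0.501
```

Run:
```python
from plan import *
ctrl.read_camera("scene"); sit()
p,d=ctrl.read_camera("scene");sit(); cv2.imwrite("pics/s2c.png",cv2.resize(p[180:290,300:440],None,fx=4,fy=4,interpolation=2))
```

```text
10.55 [0.6453 0.2973 0.0205] [ 1.7997e+02 -3.0000e-02  1.1694e+02] [-0.6  0.6  0.4] 0.507
10.6 [0.6454 0.2973 0.0207] [ 1.7996e+02 -2.0000e-02  1.1694e+02] [ 0.1 -0.7 -0.3] 0.501
```

>>> carry_out:
  increments:
    - [0,0,0,0,0,0,1]
    - [0,0,0,0,0,0,1]
    - [0,0,0,0,0,0,1]
    - [0,0,0,0,0,0,1]
    - [0,0,0,0,0,0,1]

```text
time_s: 11.1
tool_pos: [0.6452, 0.2971, 0.0204]
tcp_rot: [3.141, -0.0, 2.041]
wrist_force: [-0.6, -0.9, 2.4]
opening: 0.293
```

Run:
```python
from plan import *
sit(); s=ctrl.read_state(); w=s["tool_pos"]; y=np.degrees(s["tcp_rot"][2])
a=POCK[2]; f=5.8
plan([(*w[:2],.1,y,1,25),(*a,.1,f,1,30),(*a,.1,f,1,3),(*a,.045,f,1,20),(*a,.04,f,1,5),(*a,.04,f,1,3)])
```

```text
11.1 [0.6452 0.2971 0.0204] [ 1.7998e+02 -2.0000e-02  1.1693e+02] [-0.6 -0.9  2.4] 0.293
[[0.0, 0.0, 0.0, 0.0, 0.0, -19.9, 1], [0.0, 0.0, 0.0, 0.0, 0.0, -39.8, 1], [0.0, 0.0, 0.0, 0.0, 0.0, -59.7, 1], [0.0, 0.0, 0.0, 0.0, 0.0, -79.6, 1], [0.0, 0.0, 7.9, -11.7, -8.8, -79.6, 1]]
[[0.0, 0.0, 8.0, -12.8, -7.2, 0.0, 1], [0.0, 0.0, 15.9, -25.6, -14.4, 0.0, 1], [0.0, 0.0, 23.9, -38.4, -21.6, 0.0, 1], [0.0, 0.0, 31.8, -51.2, -28.8, 0.0, 1], [0.0, 0.0, 39.7, -64.0, -35.9, 0.0, 1]]
[[0.0, 0.0, 8.0, -14.5, 2.6, 0.0, 1], [0.0, 0.0, 15.9, -28.9, 5.3, 0.0, 1], [0.0, 0.0, 23.8, -43.3, 8.0, -0.1, 1], [0.0, 0.0, 31.8, -57.8, 10.6, -0.1, 1], [0.0, 0.0, 39.7, -72.2, 13.3, -0.1, 1]]
[[0.0, 0.0, 8.0, -9.4, 11.2, 0.0, 1], [0.0, 0.0, 15.9, -18.8, 22.5, 0.0, 1], [0.0, 0.0, 23.8, -28.3, 33.8, 0.0, 1], [0.0, 0.0, 23.8, -28.3, 33.8, 0.0, 1], [0.0, 0.0, 23.8, -28.3, 33.8, 0.0, 1]]
[[0.0, 0.0, 0.0, 0.0, 0.0, 0.0, 1], [0.0, 0.0, 0.0, 0.0, 0.0, 18.3, 1], [0.0, 0.0, 0.0, 0.0, 0.0, 36.7, 1], [0.0, 0.0, 0.0, 0.0, 0.0, 55.0, 1], [0.0, 0.0, 0.0, 0.0, 0.0, 60.0, 1]]
[[0.0, 0.0, 0.0, 0.0, 0.0, 0.0, 1], [0.0, 0.0, 0.0, 0.0, 0.0, 0.0, 1], [0.0, 0.0, 0.0, 0.0, 0.0, 0.0, 1]]
```

>>> carry_out:
  increments:
    - [0,0,0,0,0,-19.9,1]
    - [0,0,0,0,0,-39.8,1]
    - [0,0,0,0,0,-59.7,1]
    - [0,0,0,0,0,-79.6,1]
    - [0,0,7.9,-11.7,-8.8,-79.6,1]

```text
time_s: 11.6
tool_pos: [0.6435, 0.2841, 0.1022]
tcp_rot: [3.138, -0.001, 1.903]
wrist_force: [-0.7, -0.5, -3.4]
opening: 0.295
```

>>> carry_out:
  increments:
    - [0,0,8,-12.8,-7.2,0,1]
    - [0,0,15.9,-25.6,-14.4,0,1]
    - [0,0,23.9,-38.4,-21.6,0,1]
    - [0,0,31.8,-51.2,-28.8,0,1]
    - [0,0,39.7,-64,-35.9,0,1]

```text
time_s: 12.1
tool_pos: [0.629, 0.2099, 0.0992]
tcp_rot: [-3.14, 0.0, 1.204]
wrist_force: [-0.3, 0.7, -2.6]
opening: 0.291
```

>>> carry_out:
  increments:
    - [0,0,8,-14.5,2.6,0,1]
    - [0,0,15.9,-28.9,5.3,0,1]
    - [0,0,23.8,-43.3,8,-0.1,1]
    - [0,0,31.8,-57.8,10.6,-0.1,1]
    - [0,0,39.7,-72.2,13.3,-0.1,1]

```text
time_s: 12.6
tool_pos: [0.616, 0.1376, 0.0994]
tcp_rot: [-3.141, 0.001, 0.511]
wrist_force: [0.4, -0.5, -2.8]
opening: 0.29
```

>>> carry_out:
  increments:
    - [0,0,8,-9.4,11.2,0,1]
    - [0,0,15.9,-18.8,22.5,0,1]
    - [0,0,21,-25,30,0,1]
    - [0,0,23.8,-28.3,33.8,0,1]
    - [0,0,23.8,-28.3,33.8,0,1]

```text
time_s: 13.1
tool_pos: [0.6083, 0.0943, 0.0994]
tcp_rot: [-3.141, 0.001, 0.1]
wrist_force: [-0.6, 0.5, -3.8]
opening: 0.293
```

>>> carry_out:
  increments:
    - [0,0,0,0,0,0,1]
    - [0,0,0,0,0,18.3,1]
    - [0,0,0,0,0,36.7,1]
    - [0,0,0,0,0,50,1]
    - [0,0,0,0,0,60,1]

```text
time_s: 13.6
tool_pos: [0.6084, 0.0952, 0.0387]
tcp_rot: [-3.141, 0.001, 0.103]
wrist_force: [0.2, -0.1, -2.5]
opening: 0.291
```

>>> carry_out:
  increments:
    - [0,0,0,0,0,0,1]
    - [0,0,0,0,0,0,1]
    - [0,0,0,0,0,0,1]

```text
time_s: 13.9
tool_pos: [0.6088, 0.095, 0.0403]
tcp_rot: [-3.141, -0.0, 0.102]
wrist_force: [0.2, 0.5, -1.4]
opening: 0.292
```

Run:
```python
from plan import *
sit(); ctrl.read_camera("scene"); sit()
p,d=ctrl.read_camera("scene");sit(); cv2.imwrite("pics/s3c.png",cv2.resize(p[190:290,190:330],None,fx=5,fy=5,interpolation=2))
```

```text
13.9 [0.6088 0.095  0.0403] [-1.7997e+02 -3.0000e-02  5.8400e+00] [ 0.2  0.5 -1.4] 0.292
13.95 [0.6088 0.095  0.0403] [-1.7997e+02 -3.0000e-02  5.8400e+00] [-0.2 -0.  -2.8] 0.299
14.0 [0.6088 0.0949 0.0403] [-1.7997e+02 -4.0000e-02  5.8400e+00] [-0.7 -0.1 -2.7] 0.296
```

View pics/s3c.png

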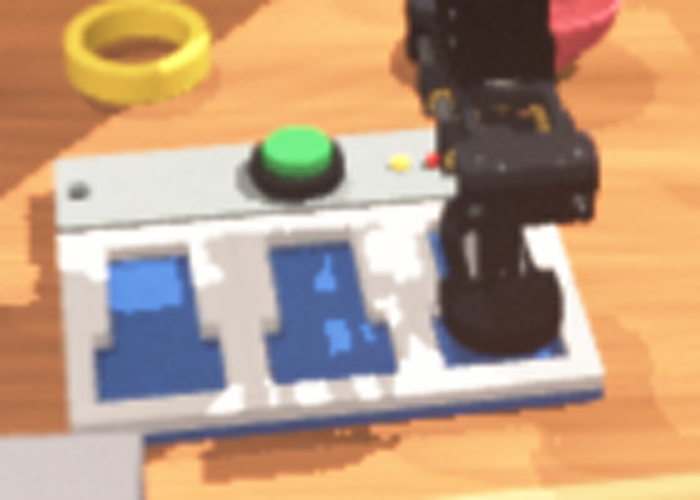

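>>> carry_out:
  increments:
    - [0,0,0,0,0,2,1]
    - [0,0,0,0,0,4,1]
    - [0,0,0,0,0,4,1]
    - [0,0,0,0,0,4,1]

```text
time_s: 14.4
tool_pos: [0.609, 0.0945, 0.037]
tcp_rot: [3.142, -0.001, 0.102]
wrist_force: [-1.5, -3.9, 10.1]
opening: 0.295
```

```bash
python3 -c "
from plan import *
sit()"
```

```text
14.4 [0.609  0.0945 0.037 ] [ 1.80e+02 -7.00e-02  5.84e+00] [-1.5 -3.9 10.1] 0.295
```

Run:
```python
from plan import *
for i in range(3):
    p,d=ctrl.read_camera("top"); s=ctrl.read_state(); print(s["wrist_force"].round(1),s["wrist_torque"].round(3),s["tool_pos"].round(4))
cv2.imwrite("pics/t3c.png",cv2.resize(p[140:230,250:370],None,fx=6,fy=6,interpolation=2))
```

```text
[-1.8 -3.3  9.5] [-0.562  0.616  0.084] [0.609  0.0945 0.037 ]
[-1.6 -4.3  8.5] [-0.538  0.652  0.091] [0.609  0.0945 0.037 ]
[-1.5 -4.2  9.5] [-0.545  0.68   0.089] [0.6091 0.0945 0.037 ]
```

View pics/t3c.png

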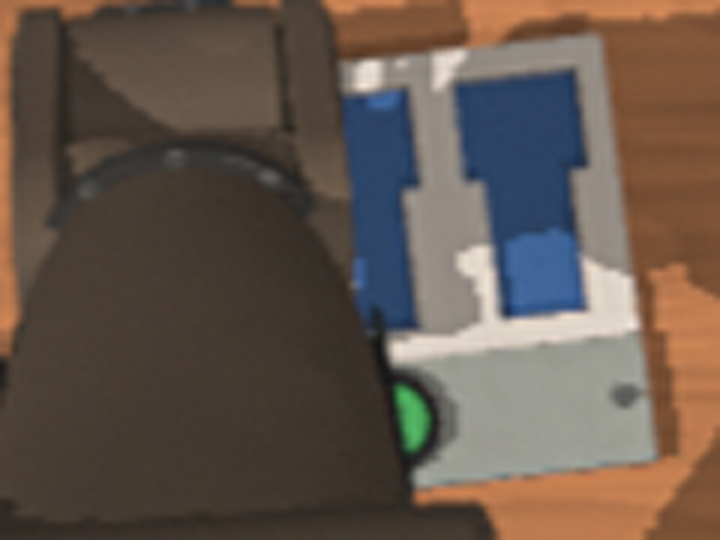

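>>> carry_out:
  increments:
    - [0,0,0,0,0.7,0,1]
    - [0,0,0,0,1.4,0,1]
    - [0,0,0,0,1.4,0,1]
    - [0,0,0,0,1.4,0,1]

```text
time_s: 14.95
tool_pos: [0.609, 0.0939, 0.0368]
tcp_rot: [-3.141, -0.001, 0.102]
wrist_force: [-2.2, 3.5, 7.6]
opening: 0.294
```

```bash
cat > f.py <<'E'
from plan import *
s=ctrl.read_state(); print(s["wrist_force"].round(1),s["wrist_torque"].round(3),s["tool_pos"].round(4),np.degrees(s["tcp_rot"]).round(2),round(s["opening"],3))
E
python3 f.py
```

```text
[-2.2  3.5  7.6] [ 0.715  0.588 -0.035] [0.609  0.0939 0.0368] [-1.7994e+02 -6.0000e-02  5.8200e+00] 0.294
```

>>> carry_out:
  increments:
    - [0,0,0,0,0.7,0,1]
    - [0,0,0,0,1.4,0,1]
    - [0,0,0,0,1.4,0,1]

```text
time_s: 15.25
tool_pos: [0.6091, 0.0922, 0.0361]
tcp_rot: [-3.141, -0.001, 0.102]
wrist_force: [0.6, -0.1, 0.1]
opening: 0.296
```

```bash
python3 f.py
```

```text
[ 0.6 -0.1  0.1] [ 0.037 -0.032 -0.015] [0.6091 0.0922 0.0361] [-1.7998e+02 -4.0000e-02  5.8400e+00] 0.296
```

>>> carry_out:
  increments:
    - [0,0,0,1,0,0,1]
    - [0,0,0,2,0,0,1]
    - [0,0,0,2,0,0,1]

```text
time_s: 15.55
tool_pos: [0.6109, 0.0922, 0.0355]
tcp_rot: [-3.141, 0.001, 0.102]
wrist_force: [0.0, -0.1, -1.9]
opening: 0.293
```

```bash
python3 f.py
```

```text
[ 0.  -0.1 -1.9] [-0.055  0.064 -0.   ] [0.6109 0.0922 0.0355] [-1.7997e+02  3.0000e-02  5.8300e+00] 0.293
```

>>> carry_out:
  increments:
    - [0,0,0,-1,0.3,2,1]
    - [0,0,0,-1,0.3,4,1]
    - [0,0,0,-1,0.3,6,1]
    - [0,0,0,-1,0.3,6,1]

```text
time_s: 15.95
tool_pos: [0.6098, 0.0919, 0.0294]
tcp_rot: [-3.141, 0.001, 0.102]
wrist_force: [0.5, 0.2, -2.9]
opening: 0.294
```

```bash
python3 f.py
```

```text
[ 0.5  0.2 -2.9] [-0.086 -0.064 -0.026] [0.6098 0.0919 0.0294] [-1.7997e+02  3.0000e-02  5.8300e+00] 0.294
```

>>> carry_out:
  increments:
    - [0,0,0,0,0,1.2,1]
    - [0,0,0,0,0,1.2,1]
    - [0,0,0,0,0,1.2,0]
    - [0,0,0,0,0,1.2,0]
    - [0,0,0,0,0,1.2,0]

```text
time_s: 16.45
tool_pos: [0.61, 0.0919, 0.0286]
tcp_rot: [-3.141, -0.0, 0.102]
wrist_force: [0.5, -0.7, 0.4]
opening: 0.474
```

>>> carry_out:
  increments:
    - [0,0,0,0,0,-10,0]
    - [0,0,0,0,0,-35,0]
    - [0,0,0,0,0,-60,0]
    - [0,0,0,0,0,-70,0]
    - [0,0,0,0,0,-70,0]

```text
time_s: 16.95
tool_pos: [0.6105, 0.0919, 0.1001]
tcp_rot: [-3.141, -0.003, 0.102]
wrist_force: [0.2, 0.8, 0.7]
opening: 0.497
```

>>> carry_out:
  increments:
    - [0,0,0,-20,20,0,0]
    - [0,0,0,-50,50,0,0]
    - [0,0,0,-80,90,0,0]
    - [0,0,0,-100,120,0,0]
    - [0,0,0,-100,120,0,0]

```text
time_s: 17.45
tool_pos: [0.5203, -0.0403, 0.0976]
tcp_rot: [-3.141, 0.003, 0.098]
wrist_force: [0.7, -0.1, -0.3]
opening: 0.502
```

Run:
```python
from plan import *; from meas import *
ctrl.read_camera("top")
p,d=ctrl.read_camera("top"); cv2.imwrite("pics/t4.png",p); sit(); np.save("t4.npy",d)
cv2.imwrite("pics/t4c.png",cv2.resize(p[130:290,180:380],None,fx=4,fy=4,interpolation=2))
blanks(p,[(.503,.375),(.3615,.331)]); blanks(p,[(.6098,.092)],.054,.024)
```

```text
17.55 [ 0.5223 -0.0382  0.0979] [-1.7995e+02  6.0000e-02  5.7300e+00] [ 0.3 -0.1  0.1] 0.503
[191.7 212.1] 92 445 [0.5028 0.3747] 114.8
[205.7 257.6] 94 6540 [0.3615 0.3311] 171.1
[281.1 176.2] 99 445 [0.6088 0.0949] 5.7
```

View pics/t4c.png

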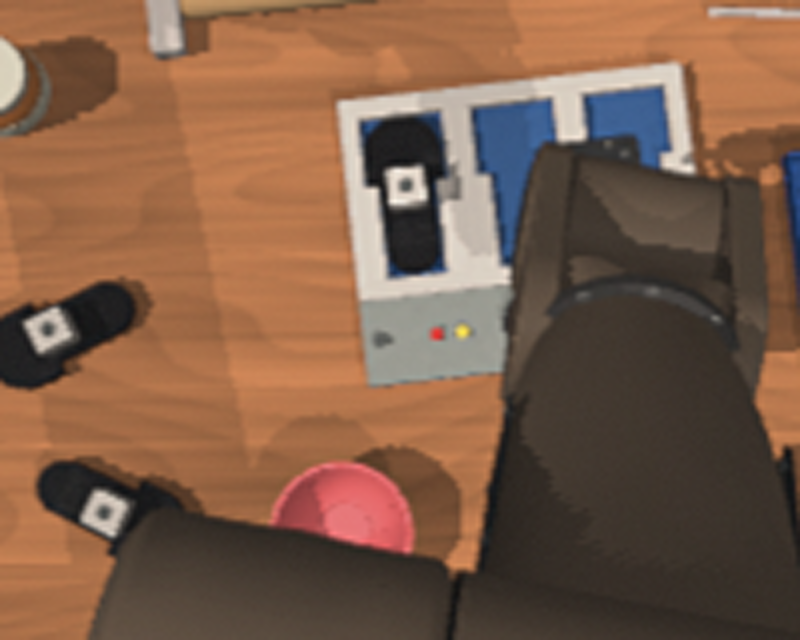

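```bash
cat >> plan.py <<'E'
B=np.array([.001,-.0027]); BTN=BTN+B; POCK=[q+B for q in POCK]; TC=TC+B
E
python3 - <<'E'
from plan import *
w=np.array([.5028,.3747])+B; y=114.8
plan([(.53,.12,.12,60,0,45),(*w,.1,y,0,45),(*w,.1,y,0,3),(*w,.04,y,0,20),(*w,.020,y,0,10),(*w,.020,y,0,2)])
E
```

```text
[[0.0, 0.0, -7.8, 3.3, -22.4, -3.1, 0], [0.0, 0.0, -15.5, 6.7, -44.8, -6.3, 0], [0.0, 0.0, -23.3, 10.0, -67.1, -9.4, 0], [0.0, 0.0, -31.0, 13.4, -89.5, -12.6, 0], [-0.1, 0.0, -38.8, 16.7, -111.9, -15.7, 0]]
[[0.0, 0.0, -7.7, 16.6, -15.3, -3.2, 0], [0.0, 0.1, -15.5, 33.3, -30.7, -6.4, 0], [0.0, 0.1, -23.3, 55.8, -58.9, -3.5, 0], [0.0, 0.1, -31.1, 78.4, -87.2, -0.7, 0], [0.0, 0.1, -39.0, 101.0, -115.5, 2.1, 0]]
[[0.0, 0.0, -7.8, 35.4, -7.8, 2.9, 0], [0.0, 0.0, -15.6, 70.7, -15.6, 5.8, 0], [0.0, 0.0, -23.4, 106.0, -23.4, 8.7, 0], [0.0, 0.0, -31.3, 141.4, -31.1, 11.5, 0], [0.0, 0.0, -31.3, 141.4, -31.1, 11.5, 0]]
[[0.0, 0.0, 0.0, 0.0, 0.0, 0.0, 0], [0.0, 0.0, 0.0, 0.0, 0.0, 0.0, 0], [0.0, 0.0, 0.0, 0.0, 0.0, 15.0, 0], [0.0, 0.0, 0.0, 0.0, -0.1, 30.0, 0], [0.0, 0.0, 0.0, 0.0, -0.1, 45.0, 0]]
[[0.0, 0.0, 0.0, 0.0, 0.0, 15.0, 0], [0.0, 0.0, 0.0, 0.0, 0.0, 25.0, 0], [0.0, 0.0, 0.0, 0.0, 0.0, 35.0, 0], [0.0, 0.0, 0.0, 0.0, 0.0, 35.0, 0], [0.0, 0.0, 0.0, 0.0, 0.0, 35.0, 0]]
```

>>> carry_out:
  increments:
    - [0,0,-7.8,3.3,-22.4,-3.1,0]
    - [0,0,-15.5,6.7,-44.8,-6.3,0]
    - [0,0,-23.3,10,-67.1,-9.4,0]
    - [0,0,-31,13.4,-89.5,-12.6,0]
    - [0,0,-38.8,16.7,-111.9,-15.7,0]

```text
time_s: 18.05
tool_pos: [0.528, 0.0775, 0.1138]
tcp_rot: [-3.141, 0.0, 0.786]
wrist_force: [-0.1, 0.5, -0.2]
opening: 0.5
```

>>> carry_out:
  increments:
    - [0,0,-7.7,16.6,-15.3,-3.2,0]
    - [0,0.1,-15.5,33.3,-30.7,-6.4,0]
    - [0,0.1,-23.3,55.8,-58.9,-3.5,0]
    - [0,0.1,-31.1,78.4,-87.2,-0.7,0]
    - [0,0.1,-39,101,-115.5,2.1,0]

```text
time_s: 18.55
tool_pos: [0.5181, 0.2312, 0.1115]
tcp_rot: [-3.141, -0.002, 1.466]
wrist_force: [0.6, 0.2, 0.1]
opening: 0.498
```

>>> carry_out:
  increments:
    - [0,0,-7.8,35.4,-7.8,2.9,0]
    - [0,0,-15.6,70.7,-15.6,5.8,0]
    - [0,0,-23.4,106,-23.4,8.7,0]
    - [0,0,-28,128,-28,11.5,0]
    - [0,0,-31.3,141.4,-31.1,11.5,0]

```text
time_s: 19.05
tool_pos: [0.5021, 0.3757, 0.0997]
tcp_rot: [3.141, -0.002, 2.012]
wrist_force: [-0.4, -0.3, -0.2]
opening: 0.499
```

>>> carry_out:
  increments:
    - [0,0,0,0,0,0,0]
    - [0,0,0,0,0,0,0]
    - [0,0,0,0,0,15,0]
    - [0,0,0,0,0,30,0]
    - [0,0,0,0,0,45,0]

```text
time_s: 19.55
tool_pos: [0.5033, 0.3718, 0.0543]
tcp_rot: [3.141, -0.002, 2.005]
wrist_force: [0.4, -0.7, 0.1]
opening: 0.496
```

>>> carry_out:
  increments:
    - [0,0,0,0,0,15,0]
    - [0,0,0,0,0,25,0]
    - [0,0,0,0,0,35,0]
    - [0,0,0,0,0,35,0]
    - [0,0,0,0,0,35,0]

```text
time_s: 20.05
tool_pos: [0.5035, 0.3727, 0.021]
tcp_rot: [3.14, -0.002, 2.006]
wrist_force: [-0.6, -0.4, 0.4]
opening: 0.502
```

```bash
python3 f.py
```

```text
[-0.6 -0.4  0.4] [ 0.067  0.029 -0.017] [0.5035 0.3727 0.021 ] [ 1.7993e+02 -9.0000e-02  1.1493e+02] 0.502
```

Grip and plan to pocket1.

>>> carry_out:
  increments:
    - [0,0,0,0,0,0,1]
    - [0,0,0,0,0,0,1]
    - [0,0,0,0,0,0,1]
    - [0,0,0,0,0,0,1]
    - [0,0,0,0,0,0,1]

```text
time_s: 20.55
tool_pos: [0.5036, 0.3728, 0.0215]
tcp_rot: [3.14, -0.002, 2.006]
wrist_force: [-1.8, 0.2, 5.3]
opening: 0.293
```

Run:
```python
from plan import *
sit(); s=ctrl.read_state(); w=s["tool_pos"]; y=np.degrees(s["tcp_rot"][2])
a=POCK[1]; f=5.8; print(a)
plan([(*w[:2],.12,y,1,25),(*a,.12,f,1,30),(*a,.12,f,1,3),(*a,.045,f,1,20),(*a,.042,f,1,5),(*a,.042,f,1,3)])
```

```text
20.55 [0.5036 0.3728 0.0215] [ 1.7988e+02 -1.0000e-01  1.1493e+02] [-1.8  0.2  5.3] 0.293
[0.61881128 0.00262147]
[[0.0, 0.0, 0.0, 0.0, 0.1, -24.6, 1], [0.1, -0.1, 0.0, 0.1, 0.1, -49.2, 1], [0.1, -0.1, 0.0, 0.1, 0.2, -73.9, 1], [0.1, -0.1, 0.0, 0.2, 0.2, -98.5, 1], [0.1, -0.1, 7.8, -27.3, -3.5, -98.6, 1]]
[[0.0, 0.0, 7.8, -27.7, 0.1, 0.0, 1], [0.0, 0.0, 15.6, -55.4, 0.2, 0.0, 1], [0.0, 0.0, 23.4, -83.1, 0.2, 0.0, 1], [0.0, 0.0, 31.2, -110.8, 0.3, 0.0, 1], [0.0, 0.0, 39.0, -138.5, 0.4, 0.0, 1]]
[[0.0, 0.0, 7.8, -21.4, 17.5, 0.0, 1], [0.0, 0.0, 15.6, -42.9, 34.9, 0.0, 1], [0.0, 0.0, 23.4, -64.4, 52.4, 0.0, 1], [0.0, 0.0, 31.2, -85.9, 69.9, 0.0, 1], [0.0, 0.0, 38.9, -107.3, 87.4, 0.0, 1]]
[[0.0, 0.0, 7.8, -5.8, 27.1, 0.0, 1], [0.0, 0.0, 15.6, -11.5, 54.2, 0.0, 1], [0.0, 0.0, 23.4, -17.2, 81.3, 0.0, 1], [0.0, 0.0, 23.4, -17.2, 81.3, 0.0, 1], [0.0, 0.0, 23.4, -17.2, 81.3, 0.0, 1]]
[[0.0, 0.0, 0.0, 0.0, 0.0, 0.0, 1], [0.0, 0.0, 0.0, 0.0, 0.0, 18.7, 1], [0.0, 0.0, 0.0, 0.0, 0.0, 37.5, 1], [0.0, 0.0, 0.0, 0.0, 0.0, 56.2, 1], [0.0, 0.0, 0.0, 0.0, 0.0, 75.0, 1]]
[[0.0, 0.0, 0.0, 0.0, 0.0, 3.0, 1], [0.0, 0.0, 0.0, 0.0, 0.0, 3.0, 1], [0.0, 0.0, 0.0, 0.0, 0.0, 3.0, 1], [0.0, 0.0, 0.0, 0.0, 0.0, 3.0, 1]]
```

>>> carry_out:
  increments:
    - [0,0,0,0,0.1,-24.6,1]
    - [0.1,-0.1,0,0.1,0.1,-49.2,1]
    - [0.1,-0.1,0,0.1,0.2,-73.9,1]
    - [0.1,-0.1,0,0.2,0.2,-98.5,1]
    - [0.1,-0.1,7.8,-27.3,-3.5,-98.6,1]

```text
time_s: 21.05
tool_pos: [0.5121, 0.3484, 0.1224]
tcp_rot: [3.137, -0.001, 1.872]
wrist_force: [0.6, -0.6, -3.4]
opening: 0.29
```

>>> carry_out:
  increments:
    - [0,0,7.8,-27.7,0.1,0,1]
    - [0,0,15.6,-55.4,0.2,0,1]
    - [0,0,23.4,-83.1,0.2,0,1]
    - [0,0,31.2,-110.8,0.3,0,1]
    - [0,0,39,-138.5,0.4,0,1]

```text
time_s: 21.55
tool_pos: [0.5528, 0.2128, 0.1192]
tcp_rot: [-3.141, 0.001, 1.184]
wrist_force: [0.9, 0.0, -3.4]
opening: 0.289
```

>>> carry_out:
  increments:
    - [0,0,7.8,-21.4,17.5,0,1]
    - [0,0,15.6,-42.9,34.9,0,1]
    - [0,0,23.4,-64.4,52.4,0,1]
    - [0,0,31.2,-85.9,69.9,0,1]
    - [0,0,38.9,-107.3,87.4,0,1]

```text
time_s: 22.05
tool_pos: [0.5939, 0.0806, 0.1192]
tcp_rot: [-3.141, 0.001, 0.505]
wrist_force: [-0.1, 1.3, -2.5]
opening: 0.29
```

>>> carry_out:
  increments:
    - [0,0,7.8,-5.8,27.1,0,1]
    - [0,0,15.6,-11.5,54.2,0,1]
    - [0,0,21,-15.5,72,0,1]
    - [0,0,23.4,-17.2,81.3,0,1]
    - [0,0,23.4,-17.2,81.3,0,1]

```text
time_s: 22.55
tool_pos: [0.6187, 0.0017, 0.1192]
tcp_rot: [3.141, 0.001, 0.101]
wrist_force: [-0.1, 0.2, -2.7]
opening: 0.292
```

>>> carry_out:
  increments:
    - [0,0,0,0,0,0,1]
    - [0,0,0,0,0,18.7,1]
    - [0,0,0,0,0,37.5,1]
    - [0,0,0,0,0,56.2,1]
    - [0,0,0,0,0,69,1]

```text
time_s: 23.05
tool_pos: [0.618, 0.0037, 0.0494]
tcp_rot: [-3.141, 0.002, 0.105]
wrist_force: [-0.5, 0.0, -2.9]
opening: 0.291
```

>>> carry_out:
  increments:
    - [0,0,0,0,0,5,1]
    - [0,0,0,0,0,9,1]
    - [0,0,0,0,0,9,1]
    - [0,0,0,0,0,9,1]
    - [0,0,0,0,0,9,1]

```text
time_s: 23.55
tool_pos: [0.619, 0.0025, 0.0422]
tcp_rot: [3.141, -0.0, 0.102]
wrist_force: [-0.3, 0.2, -2.4]
opening: 0.296
```

```bash
python3 f.py
```

```text
[-0.3  0.2 -2.4] [-0.107 -0.014  0.038] [0.619  0.0025 0.0422] [ 1.7998e+02 -3.0000e-02  5.8300e+00] 0.296
```

Rim contact would be at 0.0395; seated at 0.0295.

>>> carry_out:
  increments:
    - [0,0,0,0,0,3,1]
    - [0,0,0,0,0,6,1]
    - [0,0,0,0,0,6,1]
    - [0,0,0,0,0,6,1]

```text
time_s: 23.95
tool_pos: [0.6186, 0.0025, 0.0355]
tcp_rot: [3.141, 0.001, 0.102]
wrist_force: [-0.6, -0.6, -2.1]
opening: 0.294
```

```bash
python3 f.py
```

```text
[-0.6 -0.6 -2.1] [-0.098  0.056 -0.061] [0.6186 0.0025 0.0355] [1.7999e+02 5.0000e-02 5.8300e+00] 0.294
```

>>> carry_out:
  increments:
    - [0,0,0,0,0,3,1]
    - [0,0,0,0,0,6,1]
    - [0,0,0,0,0,6.5,1]
    - [0,0,0,0,0,6.5,1]
    - [0,0,0,0,0,6.5,0]

```text
time_s: 24.45
tool_pos: [0.6188, 0.0025, 0.0292]
tcp_rot: [3.141, -0.0, 0.102]
wrist_force: [0.1, -0.0, -0.1]
opening: 0.336
```

>>> carry_out:
  increments:
    - [0,0,0,0,0,0,0]
    - [0,0,0,0,0,0,0]
    - [0,0,0,0,0,-15,0]
    - [0,0,0,0,0,-40,0]
    - [0,0,0,0,0,-70,0]

```text
time_s: 24.95
tool_pos: [0.6184, 0.0025, 0.1001]
tcp_rot: [-3.142, 0.002, 0.102]
wrist_force: [0.3, -0.6, -0.2]
opening: 0.503
```

>>> carry_out:
  increments:
    - [0,0,0,0,40,-10,0]
    - [0,0,0,0,80,-20,0]
    - [0,0,0,0,120,-20,0]
    - [0,0,0,0,145,-20,0]
    - [0,0,0,0,145,-20,0]

```text
time_s: 25.45
tool_pos: [0.6337, -0.1449, 0.1202]
tcp_rot: [3.14, -0.001, 0.099]
wrist_force: [-0.6, 0.1, 0.6]
opening: 0.5
```

Run:
```python
from plan import *; from meas import *
ctrl.read_camera("top")
p,d=ctrl.read_camera("top"); cv2.imwrite("pics/t5.png",p); sit()
blanks(p,[(.3615,.331)]); blanks(p,[(.6088,.0949),(.618,.0053)],.054,.024)
cv2.imwrite("pics/t5c.png",cv2.resize(p[130:330,150:400],None,fx=3,fy=3,interpolation=2))
```

```text
25.55 [ 0.6333 -0.1419  0.1198] [1.7999e+02 1.0000e-02 5.7700e+00] [-0.4  1.  -0.1] 0.501
[205.7 257.6] 94 453 [0.3615 0.3311] -115.9
[281.1 176.2] 100 441 [0.6088 0.0949] 5.8
[310.2 172.9] 99 447 [0.6175 0.0046] 4.8
```

View pics/t5c.png

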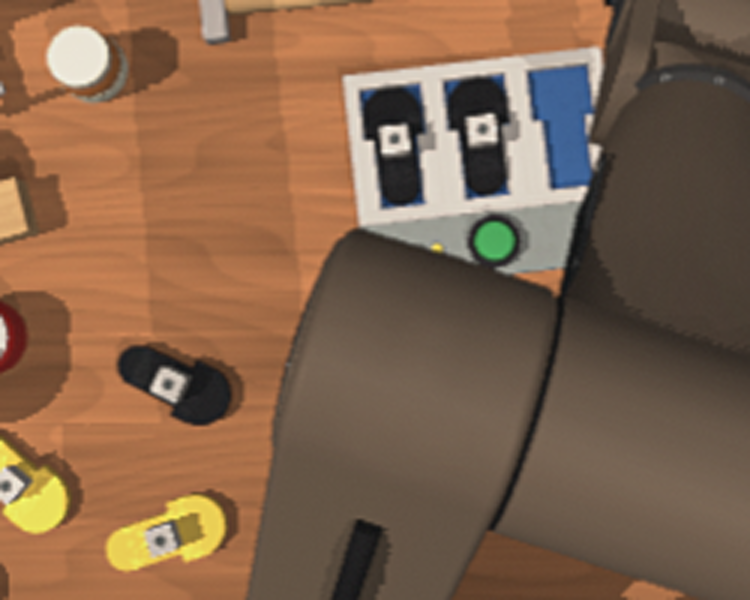

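Run:
```python
from plan import *
w=np.array([.3615,.3311])+B; y=-25.9
plan([(.56,.1,.12,-10,0,45),(*w,.12,y,0,45),(*w,.12,y,0,2),(*w,.04,y,0,20),(*w,.020,y,0,10),(*w,.020,y,0,2)])
```

```text
[[0.0, 0.0, 2.6, -8.1, -41.3, 0.0, 0], [0.0, 0.0, 5.3, -16.2, -82.7, -0.1, 0], [0.0, 0.0, 7.9, -24.3, -124.0, -0.1, 0], [0.0, 0.0, 10.5, -32.4, -165.3, -0.2, 0], [0.0, 0.0, 13.1, -40.5, -206.7, -0.2, 0]]
[[0.0, 0.0, 2.7, -17.3, -38.4, 0.0, 0], [0.0, 0.0, 4.9, -49.4, -67.2, 0.0, 0], [0.0, 0.0, 7.2, -81.6, -95.9, 0.0, 0], [0.0, 0.0, 9.5, -113.7, -124.7, 0.0, 0], [0.0, 0.0, 11.8, -145.8, -153.4, 0.0, 0]]
[[0.0, 0.0, 2.2, -37.4, -21.6, 0.0, 0], [0.0, 0.0, 4.5, -74.8, -43.2, 0.0, 0], [0.0, 0.0, 6.8, -112.1, -64.8, 0.0, 0], [0.0, 0.0, 6.8, -112.1, -64.8, 0.0, 0], [0.0, 0.0, 6.8, -112.1, -64.8, 0.0, 0]]
[[0.0, 0.0, 0.0, 0.0, 0.0, 20.0, 0], [0.0, 0.0, 0.0, 0.0, 0.0, 40.0, 0], [0.0, 0.0, 0.0, 0.0, 0.0, 60.0, 0], [0.0, 0.0, 0.0, 0.0, 0.0, 80.0, 0], [0.0, 0.0, 0.0, 0.0, 0.0, 90.0, 0]]
[[0.0, 0.0, 0.0, 0.0, 0.0, 10.0, 0], [0.0, 0.0, 0.0, 0.0, 0.0, 10.0, 0], [0.0, 0.0, 0.0, 0.0, 0.0, 10.0, 0]]
```

>>> carry_out:
  increments:
    - [0,0,2.6,-8.1,-41.3,0,0]
    - [0,0,5.3,-16.2,-82.7,-0.1,0]
    - [0,0,7.9,-24.3,-124,-0.1,0]
    - [0,0,10.5,-32.4,-165.3,-0.2,0]
    - [0,0,13.1,-40.5,-206.7,-0.2,0]

```text
time_s: 26.05
tool_pos: [0.571, 0.0626, 0.1199]
tcp_rot: [3.141, 0.0, -0.127]
wrist_force: [0.8, 0.6, 1.0]
opening: 0.503
```

>>> carry_out:
  increments:
    - [0,0,2.7,-17.3,-38.4,0,0]
    - [0,0,4.9,-49.4,-67.2,0,0]
    - [0,0,7.2,-81.6,-95.9,0,0]
    - [0,0,9.5,-113.7,-124.7,0,0]
    - [0,0,11.8,-145.8,-153.4,0,0]

```text
time_s: 26.55
tool_pos: [0.4448, 0.2325, 0.1198]
tcp_rot: [3.142, 0.0, -0.333]
wrist_force: [0.3, 0.1, 0.5]
opening: 0.503
```

>>> carry_out:
  increments:
    - [0,0,2.2,-37.4,-21.6,0,0]
    - [0,0,4.5,-74.8,-43.2,0,0]
    - [0,0,6,-100,-58,0,0]
    - [0,0,6.8,-112.1,-64.8,0,0]
    - [0,0,6.8,-112.1,-64.8,0,0]

```text
time_s: 27.05
tool_pos: [0.36, 0.33, 0.1198]
tcp_rot: [3.141, 0.0, -0.448]
wrist_force: [0.3, 0.6, 0.4]
opening: 0.499
```

>>> carry_out:
  increments:
    - [0,0,0,0,0,0,0]
    - [0,0,0,0,0,20,0]
    - [0,0,0,0,0,40,0]
    - [0,0,0,0,0,60,0]
    - [0,0,0,0,0,70,0]

```text
time_s: 27.55
tool_pos: [0.3622, 0.3274, 0.0482]
tcp_rot: [3.14, 0.001, -0.452]
wrist_force: [0.9, -0.6, -0.6]
opening: 0.501
```

>>> carry_out:
  increments:
    - [0,0,0,0,0,10,0]
    - [0,0,0,0,0,20,0]
    - [0,0,0,0,0,30,0]
    - [0,0,0,0,0,30,0]
    - [0,0,0,0,0,30,0]

```text
time_s: 28.05
tool_pos: [0.3621, 0.3282, 0.0194]
tcp_rot: [3.141, 0.0, -0.451]
wrist_force: [-0.0, -0.7, 0.6]
opening: 0.5
```

```bash
python3 f.py
```

```text
[-0.  -0.7  0.6] [-0.112  0.123  0.047] [0.3621 0.3282 0.0194] [ 1.7997e+02  2.0000e-02 -2.5860e+01] 0.5
```

>>> carry_out:
  increments:
    - [0,0,0,0,0,0,1]
    - [0,0,0,0,0,0,1]
    - [0,0,0,0,0,0,1]
    - [0,0,0,0,0,0,1]
    - [0,0,0,0,0,0,1]

```text
time_s: 28.55
tool_pos: [0.3622, 0.3283, 0.0197]
tcp_rot: [3.142, 0.0, -0.451]
wrist_force: [-1.5, -0.5, 6.3]
opening: 0.292
```

Run:
```python
from plan import *
sit(); s=ctrl.read_state(); w=s["tool_pos"]; y=np.degrees(s["tcp_rot"][2])
a=POCK[0]; f=95.8; print(a)
plan([(*w[:2],.12,y,1,25),(*a,.12,f,1,32),(*a,.12,f,1,3),(*a,.045,f,1,20),(*a,.042,f,1,5),(*a,.042,f,1,3)])
```

```text
28.55 [0.3622 0.3283 0.0197] [ 1.800e+02  1.000e-02 -2.586e+01] [-1.5 -0.5  6.3] 0.292
[ 0.62790635 -0.08691779]
[[0.0, 0.0, 0.0, 0.0, 0.0, -20.1, 1], [0.0, 0.0, 0.0, 0.0, 0.0, -40.1, 1], [0.0, 0.0, 0.0, 0.0, 0.0, -60.2, 1], [0.0, 0.0, 0.0, 0.0, 0.0, -80.3, 1], [0.0, 0.0, 0.0, 0.0, 0.0, -100.3, 1]]
[[0.0, 0.0, -7.6, 26.3, 16.1, 0.0, 1], [0.0, 0.0, -15.2, 52.5, 32.2, 0.0, 1], [0.0, 0.0, -22.8, 78.8, 48.3, -0.1, 1], [0.0, 0.0, -30.4, 105.1, 64.4, -0.1, 1], [0.0, 0.0, -38.0, 131.3, 80.5, -0.1, 1]]
[[0.0, 0.0, -7.6, 10.8, 28.9, 0.0, 1], [0.0, 0.0, -15.2, 21.6, 57.8, 0.0, 1], [0.0, 0.0, -22.8, 32.3, 86.6, 0.0, 1], [0.0, 0.0, -30.4, 43.1, 115.5, 0.0, 1], [0.0, 0.0, -38.0, 53.9, 144.4, 0.0, 1]]
[[0.0, 0.0, -7.6, -9.3, 29.4, 0.0, 1], [0.0, 0.0, -15.2, -18.5, 58.7, 0.0, 1], [0.0, 0.0, -22.9, -27.8, 88.1, 0.0, 1], [0.0, 0.0, -30.5, -37.1, 117.5, 0.0, 1], [0.0, 0.0, -38.1, -46.4, 146.9, 0.0, 1]]
[[0.0, 0.0, -7.6, -25.4, 17.4, 0.0, 1], [0.0, 0.0, -7.6, -25.4, 17.4, 0.0, 1], [0.0, 0.0, -7.6, -25.4, 17.4, 0.0, 1], [0.0, 0.0, -7.6, -25.4, 17.4, 0.0, 1], [0.0, 0.0, -7.6, -25.4, 17.4, 18.8, 1]]
[[0.0, 0.0, 0.0, 0.0, 0.0, 18.7, 1], [0.0, 0.0, 0.0, 0.0, 0.0, 37.5, 1], [0.0, 0.0, 0.0, 0.0, 0.0, 56.2, 1], [0.0, 0.0, 0.0, 0.0, 0.0, 59.2, 1], [0.0, 0.0, 0.0, 0.0, 0.0, 59.2, 1]]
[[0.0, 0.0, 0.0, 0.0, 0.0, 0.0, 1], [0.0, 0.0, 0.0, 0.0, 0.0, 0.0, 1]]
```

>>> carry_out:
  increments:
    - [0,0,0,0,0,-20,1]
    - [0,0,0,0,0,-40,1]
    - [0,0,0,0,0,-60,1]
    - [0,0,0,0,0,-80,1]
    - [0,0,0,0,0,-100.3,1]

```text
time_s: 29.05
tool_pos: [0.362, 0.3281, 0.1203]
tcp_rot: [3.141, 0.001, -0.451]
wrist_force: [0.1, 0.3, -1.0]
opening: 0.291
```

>>> carry_out:
  increments:
    - [0,0,-7.6,26.3,16.1,0,1]
    - [0,0,-15.2,52.5,32.2,0,1]
    - [0,0,-22.8,78.8,48.3,-0.1,1]
    - [0,0,-30.4,105.1,64.4,-0.1,1]
    - [0,0,-38,131.3,80.5,-0.1,1]

```text
time_s: 29.55
tool_pos: [0.4456, 0.1974, 0.1196]
tcp_rot: [3.141, 0.001, 0.217]
wrist_force: [-0.4, 0.5, -1.4]
opening: 0.292
```

>>> carry_out:
  increments:
    - [0,0,-7.6,10.8,28.9,0,1]
    - [0,0,-15.2,21.6,57.8,0,1]
    - [0,0,-22.8,32.3,86.6,0,1]
    - [0,0,-30.4,43.1,115.5,0,1]
    - [0,0,-38,53.9,144.4,0,1]

```text
time_s: 30.05
tool_pos: [0.5286, 0.0674, 0.1195]
tcp_rot: [-3.141, 0.001, 0.88]
wrist_force: [0.4, -0.0, -2.2]
opening: 0.295
```

>>> carry_out:
  increments:
    - [0,0,-7.6,-9.3,29.4,0,1]
    - [0,0,-15.2,-18.5,58.7,0,1]
    - [0,0,-22.9,-27.8,88.1,0,1]
    - [0,0,-30.5,-37.1,117.5,0,1]
    - [0,0,-38.1,-46.4,146.9,0,1]

```text
time_s: 30.55
tool_pos: [0.6116, -0.0623, 0.1194]
tcp_rot: [-3.14, 0.0, 1.545]
wrist_force: [0.7, 0.4, -1.5]
opening: 0.29
```

>>> carry_out:
  increments:
    - [0,0,-5,-16,11,0,1]
    - [0,0,-7.6,-25.4,17.4,0,1]
    - [0,0,-7.6,-25.4,17.4,0,1]
    - [0,0,-7.6,-25.4,17.4,0,1]
    - [0,0,-7.6,-25.4,17.4,18.8,1]

```text
time_s: 31.05
tool_pos: [0.6285, -0.0865, 0.1026]
tcp_rot: [3.139, 0.001, 1.672]
wrist_force: [-0.1, 0.4, -1.1]
opening: 0.294
```

>>> carry_out:
  increments:
    - [0,0,0,0,0,18.7,1]
    - [0,0,0,0,0,37.5,1]
    - [0,0,0,0,0,52,1]
    - [0,0,0,0,0,58.5,1]
    - [0,0,0,0,0,58.5,1]

```text
time_s: 31.55
tool_pos: [0.6274, -0.0866, 0.0418]
tcp_rot: [-3.14, -0.0, 1.673]
wrist_force: [0.6, 0.2, -2.2]
opening: 0.294
```

>>> carry_out:
  increments:
    - [0,0,0,0,0,0,1]
    - [0,0,0,0,0,0,1]

```text
time_s: 31.75
tool_pos: [0.6282, -0.0871, 0.0433]
tcp_rot: [3.141, 0.001, 1.672]
wrist_force: [1.6, -0.6, -2.0]
opening: 0.295
```

```bash
python3 f.py
```

```text
[ 1.6 -0.6 -2. ] [0.023 0.058 0.031] [ 0.6282 -0.0871  0.0433] [1.7996e+02 4.0000e-02 9.5830e+01] 0.295
```

>>> carry_out:
  increments:
    - [0,0,0,0,0,3,1]
    - [0,0,0,0,0,6,1]
    - [0,0,0,0,0,8.5,1]
    - [0,0,0,0,0,8.5,1]
    - [0,0,0,0,0,8.5,1]

```text
time_s: 32.25
tool_pos: [0.6278, -0.0871, 0.0338]
tcp_rot: [-3.141, 0.0, 1.672]
wrist_force: [0.4, 0.2, -1.6]
opening: 0.291
```

```bash
python3 f.py
```

```text
[ 0.4  0.2 -1.6] [ 0.072 -0.031 -0.   ] [ 0.6278 -0.0871  0.0338] [-1.7996e+02  1.0000e-02  9.5830e+01] 0.291
```

>>> carry_out:
  increments:
    - [0,0,0,0,0,3,1]
    - [0,0,0,0,0,6,1]
    - [0,0,0,0,0,6.2,1]
    - [0,0,0,0,0,6.2,1]
    - [0,0,0,0,0,6.2,0]

```text
time_s: 32.75
tool_pos: [0.6278, -0.0871, 0.0277]
tcp_rot: [-3.141, 0.0, 1.673]
wrist_force: [0.0, 0.5, -0.9]
opening: 0.335
```

>>> carry_out:
  increments:
    - [0,0,0,0,0,0,0]
    - [0,0,0,0,0,0,0]
    - [0,0,0,0,0,-15,0]
    - [0,0,0,0,0,-40,0]
    - [0,0,0,0,0,-70,0]

```text
time_s: 33.25
tool_pos: [0.6275, -0.087, 0.0988]
tcp_rot: [-3.14, -0.0, 1.673]
wrist_force: [-0.2, -0.3, 0.5]
opening: 0.5
```

>>> carry_out:
  increments:
    - [0,0,0,-30,-30,-10,0]
    - [0,0,0,-70,-60,-20,0]
    - [0,0,0,-110,-90,-20,0]
    - [0,0,0,-130,-100,-20,0]
    - [0,0,0,-130,-100,-20,0]

```text
time_s: 33.75
tool_pos: [0.5406, -0.2293, 0.1192]
tcp_rot: [3.141, 0.001, 1.669]
wrist_force: [0.4, -1.1, 0.4]
opening: 0.5
```

Run:
```python
from plan import *; from meas import *
ctrl.read_camera("top")
p,d=ctrl.read_camera("top"); cv2.imwrite("pics/t6.png",p); sit()
q,d2=ctrl.read_camera("scene"); cv2.imwrite("pics/s6.png",q)
o=cv2.resize(p[140:235,255:370],None,fx=3.4,fy=3.4,interpolation=2); u=cv2.resize(q[190:290,190:320],None,fx=3.2,fy=3.2,interpolation=2)
h=min(len(o),len(u)); cv2.imwrite("pics/j6.png",np.hstack([o[:h],u[:h]]))
C=cloud("scene",d2)
for a in POCK:
    for off in(-.04,.04):
        P=np.array([*(a-B+off*X),.024]); x,y=proj("scene",[P])[0].round().astype(int)
        print(np.median(C[y-1:y+2,x-1:x+2,2]).round(4),end=' ')
```

```text
33.85 [ 0.5416 -0.2267  0.1186] [1.7998e+02 3.0000e-02 9.5760e+01] [ 0.2  1.5 -0.7] 0.501
0.0545 0.0237 0.0558 0.0238 0.0545 0.0244
```

View pics/j6.png

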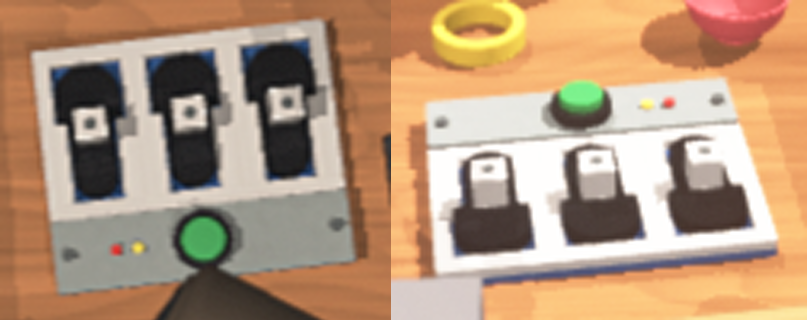

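Run:
```python
from plan import *
print(BTN)
plan([(*BTN,.1,60,1,15),(*BTN,.1,60,1,3),(*BTN,.06,60,1,20),(*BTN,.05,60,1,5),(*BTN,.05,60,1,3)])
```

```text
[ 0.5044 -0.009 ]
[[0.0, 0.0, 2.4, 14.7, -1.0, 1.2, 1], [0.0, 0.0, 4.8, 29.3, -2.0, 2.4, 1], [0.0, 0.0, 7.2, 44.0, -3.1, 3.7, 1], [0.0, 0.0, 9.6, 58.6, -4.1, 4.9, 1], [0.0, 0.0, 11.9, 73.3, -5.1, 6.1, 1]]
[[0.0, 0.0, 2.4, 14.1, -4.0, 1.2, 1], [0.0, 0.0, 4.8, 28.2, -8.0, 2.5, 1], [0.0, 0.0, 7.2, 42.3, -12.0, 3.7, 1], [0.0, 0.0, 9.6, 56.5, -16.0, 4.9, 1], [0.0, 0.0, 12.0, 70.6, -20.1, 6.1, 1]]
[[0.0, 0.0, 2.4, 13.0, -6.8, 1.2, 1], [0.0, 0.0, 4.8, 26.0, -13.7, 2.5, 1], [0.0, 0.0, 7.2, 38.9, -20.5, 3.7, 1], [0.0, 0.0, 9.5, 51.9, -27.4, 4.9, 1], [0.0, 0.0, 11.9, 64.9, -34.3, 6.1, 1]]
[[0.0, 0.0, 0.0, 0.0, 0.0, 0.0, 1], [0.0, 0.0, 0.0, 0.0, 0.0, 0.0, 1], [0.0, 0.0, 0.0, 0.0, 0.0, 0.0, 1], [0.0, 0.0, 0.0, 0.0, 0.0, 13.4, 1], [0.0, 0.0, 0.0, 0.0, 0.0, 26.7, 1]]
[[0.0, 0.0, 0.0, 0.0, 0.0, 13.3, 1], [0.0, 0.0, 0.0, 0.0, 0.0, 18.3, 1], [0.0, 0.0, 0.0, 0.0, 0.0, 23.3, 1], [0.0, 0.0, 0.0, 0.0, 0.0, 23.3, 1], [0.0, 0.0, 0.0, 0.0, 0.0, 23.3, 1]]
[[0.0, 0.0, 0.0, 0.0, 0.0, 0.0, 1]]
```

>>> carry_out:
  increments:
    - [0,0,2.4,14.7,-1,1.2,1]
    - [0,0,4.8,29.3,-2,2.4,1]
    - [0,0,7.2,44,-3.1,3.7,1]
    - [0,0,9.6,58.6,-4.1,4.9,1]
    - [0,0,11.9,73.3,-5.1,6.1,1]

```text
time_s: 34.4
tool_pos: [0.5294, -0.1521, 0.1118]
tcp_rot: [-3.141, 0.0, 1.465]
wrist_force: [-0.4, 0.7, 0.1]
opening: 0.14
```

>>> carry_out:
  increments:
    - [0,0,2.4,14.1,-4,1.2,1]
    - [0,0,4.8,28.2,-8,2.5,1]
    - [0,0,7.2,42.3,-12,3.7,1]
    - [0,0,9.6,56.5,-16,4.9,1]
    - [0,0,12,70.6,-20.1,6.1,1]

```text
time_s: 34.9
tool_pos: [0.5167, -0.0798, 0.1057]
tcp_rot: [-3.141, 0.0, 1.256]
wrist_force: [0.2, -0.1, -1.5]
opening: 0.005
```

>>> carry_out:
  increments:
    - [0,0,2.4,13,-6.8,1.2,1]
    - [0,0,4.8,26,-13.7,2.5,1]
    - [0,0,7.2,38.9,-20.5,3.7,1]
    - [0,0,9.5,51.9,-27.4,4.9,1]
    - [0,0,11.9,64.9,-34.3,6.1,1]

```text
time_s: 35.4
tool_pos: [0.504, -0.0075, 0.0996]
tcp_rot: [-3.141, 0.0, 1.048]
wrist_force: [0.3, 0.2, -0.0]
opening: 0.008
```

>>> carry_out:
  increments:
    - [0,0,0,0,0,0,1]
    - [0,0,0,0,0,0,1]
    - [0,0,0,0,0,0,1]
    - [0,0,0,0,0,13.4,1]
    - [0,0,0,0,0,26.7,1]

```text
time_s: 35.9
tool_pos: [0.5045, -0.01, 0.0728]
tcp_rot: [3.141, 0.0, 1.048]
wrist_force: [0.6, -0.4, 0.0]
opening: 0.007
```

>>> carry_out:
  increments:
    - [0,0,0,0,0,12,1]
    - [0,0,0,0,0,18.3,1]
    - [0,0,0,0,0,23.3,1]
    - [0,0,0,0,0,23.3,1]
    - [0,0,0,0,0,23.3,1]

```text
time_s: 36.4
tool_pos: [0.5041, -0.0095, 0.0497]
tcp_rot: [-3.142, 0.0, 1.048]
wrist_force: [-0.0, 0.3, -1.4]
opening: 0.003
```

Run:
```python
import f
from plan import *
q,d2=ctrl.read_camera("scene"); cv2.imwrite("pics/s7c.png",cv2.resize(q[150:280,180:340],None,fx=4,fy=4,interpolation=2))
```

```text
[-0.   0.3 -1.4] [-0.018  0.027  0.022] [ 0.5041 -0.0095  0.0497] [-1.800e+02  2.000e-02  6.003e+01] 0.003
```

View pics/s7c.png

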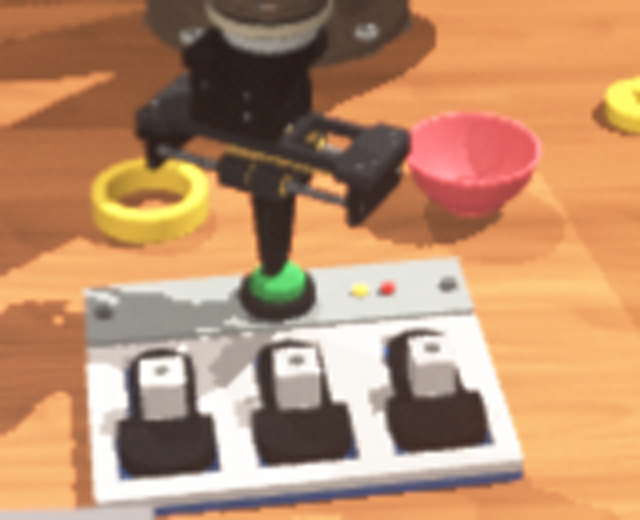

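Tip is over the button (crop ≈ (277,272)). Push in steps.

>>> carry_out:
  increments:
    - [0,0,0,0,0,4,1]
    - [0,0,0,0,0,8,1]
    - [0,0,0,0,0,10,1]
    - [0,0,0,0,0,10,1]

```text
time_s: 36.85
tool_pos: [0.5043, -0.0095, 0.0394]
tcp_rot: [3.141, 0.0, 1.048]
wrist_force: [0.9, -0.6, 2.4]
opening: 0.004
```

>>> carry_out:
  increments:
    - [0,0,0,0,0,1,1]
    - [0,0,0,0,0,2,1]
    - [0,0,0,0,0,2.5,1]
    - [0,0,0,0,0,2.5,1]
    - [0,0,0,0,0,2.5,1]

```text
time_s: 37.35
tool_pos: [0.5044, -0.0095, 0.038]
tcp_rot: [3.14, -0.0, 1.048]
wrist_force: [-2.4, 0.1, 19.7]
opening: 0.003
```

```bash
python3 f.py
```

```text
[-2.4  0.1 19.7] [ 0.098  0.397 -0.037] [ 0.5044 -0.0095  0.038 ] [179.94  -0.    60.04] 0.003
```

>>> carry_out:
  increments:
    - [0,0,0,0,0,-3,1]
    - [0,0,0,0,0,-10,1]
    - [0,0,0,0,0,-25,1]
    - [0,0,0,0,0,-50,0]
    - [0,0,0,0,0,-70,0]

```text
time_s: 37.85
tool_pos: [0.5035, -0.0094, 0.1078]
tcp_rot: [-3.14, 0.001, 1.048]
wrist_force: [-0.4, 0.3, -0.5]
opening: 0.12
```

>>> carry_out:
  increments:
    - [0,0,8,10,10,0,0]
    - [0,0,16,20,40,0,0]
    - [0,0,24,20,70,0,0]
    - [0,0,32,20,90,0,0]
    - [0,0,32,20,90,0,0]

```text
time_s: 38.35
tool_pos: [0.5931, -0.0381, 0.1066]
tcp_rot: [3.142, 0.001, 0.485]
wrist_force: [-0.2, 0.1, -0.1]
opening: 0.486
```

Run:
```python
from plan import *; from meas import *
ctrl.read_camera("top"); ctrl.read_camera("top")
p,d=ctrl.read_camera("top"); cv2.imwrite("pics/t8.png",p); sit()
q,d2=ctrl.read_camera("scene"); cv2.imwrite("pics/s8.png",q)
C=cloud("scene",d2); x,y=proj("scene",[[*(BTN-B),.044]])[0].round().astype(int); print("btn z",C[y-1:y+2,x-1:x+2,2].round(4))
blanks(p,[(.6088,.0949),(.6178,.0053),(.6269,-.0842)],.054,.024)
```

```text
38.5 [ 0.5908 -0.0367  0.1066] [-1.7993e+02  1.1000e-01  2.8210e+01] [-0.7 -0.4 -0.1] 0.501
btn z [[0.0437 0.0416 0.0448]
 [0.0442 0.0426 0.0416]
 [0.0466 0.0451 0.0449]]
[281.1 176.2] 100 444 [0.6088 0.0949] 5.8
[281.1 176.2] 100 444 [0.6088 0.0949] 5.8Traceback (most recent call last):
  File "<stdin>", line 6, in <module>
  File "meas.py", line 17, in blanks
    ids=l[q[1]-12:q[1]+13,q[0]-12:q[0]+13]; i=np.bincount(ids[ids>0]).argmax()
                                              ~~~~~~~~~~~~~~~~~~~~~~~~~~~~~~^^
ValueError: attempt to get argmax of an empty sequence
```

```bash
cat > leg.py <<'E'
from plan import *
def pick(a,z=.028,f=5.8): 
    print("PICK",a); plan([(*a,.09,f,0,40),(*a,.09,f,0,2),(*a,.045,f,0,15),(*a,z,f,0,8),(*a,z,f,0,2),(*a,z,f,1,5)])
def place(t,start):
    print("PLACE",t); plan([(*start[:2],.11,5.8,1,22),(*t,.10,5.0,1,35),(*t,.10,5.0,1,3),(*t,.035,5,1,20),(*t,.026,5.0,1,4.5),(*t,.026,5,1,2),(*t,.026,5,0,3),(*t,.10,5,0,25),(*t,.10,5,0,1)],start=start)
E
python3 - <<'E'
from leg import *
a=[.6278,-.087]; pick(a); place(tray(.0735,-.06),(*a,.028,5.8))
E
```

```text
PICK [0.6278, -0.087]
[[0.0, 0.0, 7.5, 2.9, 20.6, 5.6, 0], [0.0, 0.1, 14.9, 5.9, 41.3, 11.2, 0], [0.0, 0.1, 22.4, 8.8, 61.9, 16.7, 0], [0.0, 0.1, 22.4, 8.8, 61.9, 16.7, 0], [0.0, 0.1, 22.4, 8.8, 61.9, 16.7, 0]]
[[0.0, 0.0, 0.0, 0.0, 0.0, 15.0, 0], [0.0, 0.0, 0.0, 0.0, 0.0, 30.0, 0], [0.0, 0.0, 0.0, 0.0, 0.0, 45.0, 0], [0.0, 0.0, 0.0, 0.0, 0.0, 50.7, 0], [0.0, 0.0, 0.0, 0.0, 0.1, 56.4, 0]]
[[0.0, 0.0, 0.0, 0.0, 0.0, 5.6, 0], [0.0, 0.0, 0.0, 0.0, 0.0, 5.6, 0], [0.0, 0.0, 0.0, 0.0, 0.0, 5.6, 0], [0.0, 0.0, 0.0, 0.0, 0.0, 5.6, 1], [0.0, 0.0, 0.0, 0.0, 0.0, 5.6, 1]]
[[0.0, 0.0, 0.0, 0.0, 0.0, 0.0, 1], [0.0, 0.0, 0.0, 0.0, 0.0, 0.0, 1], [0.0, 0.0, 0.0, 0.0, 0.0, 0.0, 1]]
PLACE [ 0.57714965 -0.39796573]
[[0.0, 0.0, 0.0, 0.0, 0.0, -20.5, 1], [0.0, 0.0, 0.0, 0.0, 0.0, -41.0, 1], [0.0, 0.0, 0.0, 0.0, 0.0, -61.5, 1], [0.0, 0.0, 0.0, 0.0, 0.0, -82.0, 1], [0.0, 0.0, 0.1, -8.2, 30.4, -81.0, 1]]
[[0.0, 0.0, 0.1, -8.1, 30.5, 1.0, 1], [0.0, 0.0, 0.1, -16.2, 60.9, 2.0, 1], [0.0, 0.0, 0.2, -24.4, 91.3, 3.0, 1], [0.0, 0.0, 0.3, -32.5, 121.8, 4.0, 1], [0.0, 0.0, 0.4, -40.6, 152.2, 5.0, 1]]
[[0.0, 0.0, 0.1, -7.9, 30.5, 1.0, 1], [0.0, 0.0, 0.1, -15.9, 61.0, 2.0, 1], [0.0, 0.0, 0.2, -23.8, 91.5, 3.0, 1], [0.0, 0.0, 0.3, -31.7, 122.0, 4.0, 1], [0.0, 0.0, 0.3, -31.7, 122.0, 4.0, 1]]
[[0.0, 0.0, 0.0, 0.0, 0.0, 0.0, 1], [0.0, 0.0, 0.0, 0.0, 0.0, 0.0, 1], [0.0, 0.0, 0.0, 0.0, 0.0, 16.3, 1], [0.0, 0.0, 0.0, 0.0, 0.0, 32.5, 1], [0.0, 0.0, 0.0, 0.0, 0.0, 48.8, 1]]
[[0.0, 0.0, 0.0, 0.0, 0.0, 16.2, 1], [0.0, 0.0, 0.0, 0.0, 0.0, 19.2, 1], [0.0, 0.0, 0.0, 0.0, 0.0, 22.2, 1], [0.0, 0.0, 0.0, 0.0, 0.0, 25.2, 1], [0.0, 0.0, 0.0, 0.0, 0.0, 25.2, 1]]
[[0.0, 0.0, 0.0, 0.0, 0.0, 0.0, 1], [0.0, 0.0, 0.0, 0.0, 0.0, 0.0, 0], [0.0, 0.0, 0.0, 0.0, 0.0, 0.0, 0], [0.0, 0.0, 0.0, 0.0, 0.0, 0.0, 0], [0.0, 0.0, 0.0, 0.0, 0.0, -24.7, 0]]
[[0.0, 0.0, 0.0, 0.0, 0.0, -24.6, 0], [0.0, 0.0, 0.0, 0.0, 0.0, -49.3, 0], [0.0, 0.0, 0.0, 0.0, 0.0, -49.3, 0]]
```

>>> carry_out:
  increments:
    - [0,0,7.5,2.9,20.6,5.6,0]
    - [0,0.1,14.9,5.9,41.3,11.2,0]
    - [0,0.1,20,8,55,16.7,0]
    - [0,0.1,22.4,8.8,61.9,16.7,0]
    - [0,0.1,22.4,8.8,61.9,16.7,0]

```text
time_s: 39.05
tool_pos: [0.6284, -0.0877, 0.0901]
tcp_rot: [-3.141, -0.001, 0.099]
wrist_force: [0.5, -0.4, 0.8]
opening: 0.506
```

>>> carry_out:
  increments:
    - [0,0,0,0,0,15,0]
    - [0,0,0,0,0,30,0]
    - [0,0,0,0,0,45,0]
    - [0,0,0,0,0,50.7,0]
    - [0,0,0,0,0,56.4,0]

```text
time_s: 39.55
tool_pos: [0.6286, -0.0873, 0.0327]
tcp_rot: [-3.141, -0.0, 0.099]
wrist_force: [0.4, 0.6, 0.0]
opening: 0.501
```

>>> carry_out:
  increments:
    - [0,0,0,0,0,5.6,0]
    - [0,0,0,0,0,5.6,0]
    - [0,0,0,0,0,5.6,0]
    - [0,0,0,0,0,5.6,1]
    - [0,0,0,0,0,5.6,1]

```text
time_s: 40.05
tool_pos: [0.6291, -0.0876, 0.0286]
tcp_rot: [3.141, -0.002, 0.098]
wrist_force: [-0.5, -0.3, -0.3]
opening: 0.385
```

>>> carry_out:
  increments:
    - [0,0,0,0,0,0,1]
    - [0,0,0,0,0,0,1]
    - [0,0,0,0,0,0,1]

```text
time_s: 40.35
tool_pos: [0.6288, -0.0876, 0.0285]
tcp_rot: [-3.141, -0.001, 0.098]
wrist_force: [-2.2, 0.2, 3.8]
opening: 0.291
```

>>> carry_out:
  increments:
    - [0,0,0,0,0,-20.5,1]
    - [0,0,0,0,0,-41,1]
    - [0,0,0,0,0,-61.5,1]
    - [0,0,0,0,0,-82,1]
    - [0,0,0.1,-8.2,30.4,-81,1]

```text
time_s: 40.85
tool_pos: [0.6252, -0.1168, 0.1119]
tcp_rot: [3.141, -0.005, 0.1]
wrist_force: [-0.2, -0.9, -1.5]
opening: 0.29
```

>>> carry_out:
  increments:
    - [0,0,0.1,-8.1,30.5,1,1]
    - [0,0,0.1,-16.2,60.9,2,1]
    - [0,0,0.2,-24.4,91.3,3,1]
    - [0,0,0.3,-32.5,121.8,4,1]
    - [0,0,0.4,-40.6,152.2,5,1]

```text
time_s: 41.35
tool_pos: [0.5976, -0.2753, 0.1038]
tcp_rot: [-3.141, -0.001, 0.089]
wrist_force: [0.0, 0.5, -1.9]
opening: 0.299
```

>>> carry_out:
  increments:
    - [0,0,0.1,-7.9,30.5,1,1]
    - [0,0,0.1,-15.9,61,2,1]
    - [0,0,0.2,-23.8,91.5,3,1]
    - [0,0,0.3,-29,112,4,1]
    - [0,0,0.3,-31.7,122,4,1]

```text
time_s: 41.85
tool_pos: [0.5767, -0.4, 0.0995]
tcp_rot: [-3.141, -0.001, 0.083]
wrist_force: [0.2, 0.0, -1.5]
opening: 0.291
```

>>> carry_out:
  increments:
    - [0,0,0,0,0,0,1]
    - [0,0,0,0,0,0,1]
    - [0,0,0,0,0,16.3,1]
    - [0,0,0,0,0,32.5,1]
    - [0,0,0,0,0,48.8,1]

```text
time_s: 42.35
tool_pos: [0.5772, -0.3974, 0.0493]
tcp_rot: [-3.141, -0.0, 0.085]
wrist_force: [0.4, 0.8, -1.9]
opening: 0.293
```

>>> carry_out:
  increments:
    - [0,0,0,0,0,12,1]
    - [0,0,0,0,0,18,1]
    - [0,0,0,0,0,22.2,1]
    - [0,0,0,0,0,24.5,1]
    - [0,0,0,0,0,24.5,1]

```text
time_s: 42.85
tool_pos: [0.5774, -0.3985, 0.0269]
tcp_rot: [3.142, -0.001, 0.084]
wrist_force: [-0.3, -0.1, -1.5]
opening: 0.292
```

```bash
python3 f.py
```

```text
[-0.3 -0.1 -1.5] [-0.056  0.082 -0.009] [ 0.5774 -0.3985  0.0269] [ 1.80e+02 -8.00e-02  4.83e+00] 0.292
```

>>> carry_out:
  increments:
    - [0,0,0,0,0,1.2,1]
    - [0,0,0,0,0,1.2,0]
    - [0,0,0,0,0,1.2,0]
    - [0,0,0,0,0,1.2,0]
    - [0,0,0,0,0,-15,0]

```text
time_s: 43.35
tool_pos: [0.5765, -0.3978, 0.0406]
tcp_rot: [-3.139, 0.001, 0.084]
wrist_force: [-1.3, 0.5, -0.6]
opening: 0.497
```

>>> carry_out:
  increments:
    - [0,0,0,0,0,-20,0]
    - [0,0,0,0,0,-45,0]
    - [0,0,0,0,0,-60,0]
    - [0,0,0,0,0,-60,0]
    - [0,0,0,0,0,-60,0]

```text
time_s: 43.85
tool_pos: [0.5771, -0.3982, 0.1018]
tcp_rot: [-3.142, -0.001, 0.084]
wrist_force: [0.7, -0.1, 0.0]
opening: 0.5
```

Run:
```python
from leg import *; from meas import *
p,d=ctrl.read_camera("top"); blanks(p,[(.6088,.0949),(.6178,.0053)],.054,.024)
sit(); a=[.6188,.0025]; pick(a); place(tray(-.0705,.06),(*a,.028,5.8))
```

```text
[281.1 176.2] 87 454 [0.6088 0.0949] 5.4
[310.2 172.9] 99 457 [0.6175 0.0046] 5.0
43.9 [ 0.5769 -0.3981  0.101 ] [-1.7995e+02 -2.0000e-02  4.8300e+00] [ 0.1 -0.   0.2] 0.502
PICK [0.6188, 0.0025]
[[0.0, 0.0, -0.1, 6.9, -36.0, 1.0, 0], [0.0, 0.0, -0.2, 13.7, -71.9, 2.1, 0], [0.0, 0.0, -0.3, 20.6, -107.9, 3.1, 0], [0.0, 0.0, -0.4, 27.5, -143.9, 4.2, 0], [0.0, 0.0, -0.4, 34.3, -179.8, 5.2, 0]]
[[0.0, 0.0, -0.1, 7.1, -36.0, 1.0, 0], [0.0, 0.0, -0.2, 14.2, -71.9, 2.1, 0], [0.0, 0.0, -0.3, 21.4, -107.8, 3.1, 0], [0.0, 0.0, -0.4, 28.5, -143.7, 4.1, 0], [0.0, 0.0, -0.5, 35.6, -179.6, 5.2, 0]]
[[0.0, 0.0, -0.1, 7.4, -35.9, 1.0, 0], [0.0, 0.0, -0.1, 7.4, -35.9, 1.0, 0], [0.0, 0.0, -0.1, 7.4, -35.9, 1.0, 0], [0.0, 0.0, -0.1, 7.4, -35.9, 16.0, 0], [0.0, 0.0, -0.1, 7.4, -35.9, 31.0, 0]]
[[0.0, 0.0, 0.0, 0.0, 0.0, 15.0, 0], [0.0, 0.0, 0.0, 0.0, 0.1, 20.7, 0], [0.0, 0.0, 0.0, 0.0, 0.1, 26.4, 0], [0.0, 0.0, 0.0, 0.0, 0.1, 32.0, 0], [0.0, 0.0, 0.0, 0.0, 0.1, 32.0, 0]]
[[0.0, 0.0, 0.0, 0.0, 0.0, 0.0, 0], [0.0, 0.0, 0.0, 0.0, 0.0, 0.0, 1], [0.0, 0.0, 0.0, 0.0, 0.0, 0.0, 1], [0.0, 0.0, 0.0, 0.0, 0.0, 0.
[... 668 characters left out ...]
 124.4, 4.5, 1]]
[[0.0, 0.0, 0.0, 0.0, 0.0, 0.0, 1], [0.0, 0.0, 0.0, 0.0, 0.0, 0.0, 1], [0.0, 0.0, 0.0, 0.0, 0.0, 0.0, 1], [0.0, 0.0, 0.0, 0.0, 0.0, 16.3, 1], [0.0, 0.0, 0.0, 0.0, 0.0, 32.5, 1]]
[[0.0, 0.0, 0.0, 0.0, 0.0, 16.3, 1], [0.0, 0.0, 0.0, 0.0, 0.0, 32.5, 1], [0.0, 0.0, 0.0, 0.0, 0.0, 35.5, 1], [0.0, 0.0, 0.0, 0.0, 0.0, 38.5, 1], [0.0, 0.0, 0.0, 0.0, 0.0, 41.5, 1]]
[[0.0, 0.0, 0.0, 0.0, 0.0, 0.0, 1], [0.0, 0.0, 0.0, 0.0, 0.0, 0.0, 1], [0.0, 0.0, 0.0, 0.0, 0.0, 0.0, 0], [0.0, 0.0, 0.0, 0.0, 0.0, 0.0, 0], [0.0, 0.0, 0.0, 0.0, 0.0, 0.0, 0]]
[[0.0, 0.0, 0.0, 0.0, 0.0, -24.7, 0], [0.0, 0.0, 0.0, 0.0, 0.0, -49.3, 0], [0.0, 0.0, 0.0, 0.0, 0.0, -74.0, 0], [0.0, 0.0, 0.0, 0.0, 0.0, -74.0, 0]]
```

>>> carry_out:
  increments:
    - [0,0,-0.1,6.9,-36,1,0]
    - [0,0,-0.2,13.7,-71.9,2.1,0]
    - [0,0,-0.3,20.6,-107.9,3.1,0]
    - [0,0,-0.4,27.5,-143.9,4.2,0]
    - [0,0,-0.4,34.3,-179.8,5.2,0]

```text
time_s: 44.4
tool_pos: [0.5958, -0.2147, 0.0953]
tcp_rot: [-3.14, 0.001, 0.091]
wrist_force: [1.0, -0.0, 1.5]
opening: 0.501
```

>>> carry_out:
  increments:
    - [0,0,-0.1,7.1,-36,1,0]
    - [0,0,-0.2,14.2,-71.9,2.1,0]
    - [0,0,-0.3,21.4,-107.8,3.1,0]
    - [0,0,-0.4,28.5,-143.7,4.1,0]
    - [0,0,-0.5,35.6,-179.6,5.2,0]

```text
time_s: 44.9
tool_pos: [0.6148, -0.0327, 0.0902]
tcp_rot: [-3.141, 0.001, 0.1]
wrist_force: [0.4, -0.1, 0.3]
opening: 0.5
```

>>> carry_out:
  increments:
    - [0,0,-0.1,5,-24,1,0]
    - [0,0,-0.1,7.4,-35.9,1,0]
    - [0,0,-0.1,7.4,-35.9,1,0]
    - [0,0,-0.1,7.4,-35.9,1,0]
    - [0,0,-0.1,7.4,-35.9,16,0]

```text
time_s: 45.4
tool_pos: [0.62, 0.0007, 0.0767]
tcp_rot: [3.141, -0.004, 0.101]
wrist_force: [0.1, -0.6, -0.0]
opening: 0.501
```

>>> carry_out:
  increments:
    - [0,0,0,0,0,15,0]
    - [0,0,0,0,0,28,0]
    - [0,0,0,0,0,38,0]
    - [0,0,0,0,0,47,0]
    - [0,0,0,0,0,47,0]

```text
time_s: 45.9
tool_pos: [0.6187, 0.0021, 0.0272]
tcp_rot: [-3.141, 0.001, 0.102]
wrist_force: [-0.3, -0.1, -0.4]
opening: 0.501
```

>>> carry_out:
  increments:
    - [0,0,0,0,0,0,0]
    - [0,0,0,0,0,0,1]
    - [0,0,0,0,0,0,1]
    - [0,0,0,0,0,0,1]
    - [0,0,0,0,0,0,1]

```text
time_s: 46.4
tool_pos: [0.6193, 0.0023, 0.0289]
tcp_rot: [-3.142, -0.002, 0.102]
wrist_force: [-0.3, 0.5, 3.2]
opening: 0.292
```

>>> carry_out:
  increments:
    - [0,0,0,0,0,0,1]

```text
time_s: 46.5
tool_pos: [0.6193, 0.0023, 0.0289]
tcp_rot: [-3.142, -0.001, 0.102]
wrist_force: [-0.4, 0.2, 3.9]
opening: 0.29
```

>>> carry_out:
  increments:
    - [0,0,0,0,0,-20.5,1]
    - [0,0,0,0,0,-41,1]
    - [0,0,0,0,0,-61.5,1]
    - [0,0,0,0,0,-82,1]
    - [0,0,0.1,-20.4,24.7,-81.1,1]

```text
time_s: 47.0
tool_pos: [0.6035, -0.023, 0.1119]
tcp_rot: [3.141, -0.006, 0.103]
wrist_force: [-0.2, -0.5, -2.9]
opening: 0.289
```

>>> carry_out:
  increments:
    - [0,0,0,-20.3,24.8,0.9,1]
    - [0,0,0.1,-40.7,49.6,1.8,1]
    - [0,0,0.2,-61,74.4,2.7,1]
    - [0,0,0.3,-81.3,99.2,3.6,1]
    - [0,0,0.3,-101.7,124,4.6,1]

```text
time_s: 47.5
tool_pos: [0.5116, -0.1588, 0.1046]
tcp_rot: [-3.141, -0.001, 0.095]
wrist_force: [0.0, -0.1, -2.2]
opening: 0.292
```

>>> carry_out:
  increments:
    - [0,0,0.1,-20.2,24.8,0.9,1]
    - [0,0,0.2,-40.4,49.7,1.8,1]
    - [0,0,0.3,-60.6,74.6,2.7,1]
    - [0,0,0.3,-80.8,99.5,3.6,1]
    - [0,0,0.4,-101,124.4,4.5,1]

```text
time_s: 48.0
tool_pos: [0.4228, -0.2922, 0.1]
tcp_rot: [-3.141, -0.001, 0.088]
wrist_force: [0.7, -0.5, -2.1]
opening: 0.291
```

>>> carry_out:
  increments:
    - [0,0,0,0,0,0,1]
    - [0,0,0,0,0,0,1]
    - [0,0,0,0,0,0,1]
    - [0,0,0,0,0,16.3,1]
    - [0,0,0,0,0,32.5,1]

```text
time_s: 48.5
tool_pos: [0.4246, -0.2906, 0.0677]
tcp_rot: [3.141, -0.002, 0.089]
wrist_force: [0.2, 0.1, -2.7]
opening: 0.292
```

>>> carry_out:
  increments:
    - [0,0,0,0,0,16.3,1]
    - [0,0,0,0,0,30,1]
    - [0,0,0,0,0,36,1]
    - [0,0,0,0,0,40,1]
    - [0,0,0,0,0,40,1]

```text
time_s: 49.0
tool_pos: [0.4241, -0.291, 0.0276]
tcp_rot: [-3.141, -0.001, 0.088]
wrist_force: [-0.3, -1.0, -2.0]
opening: 0.292
```

```bash
python3 f.py
```

```text
[-0.3 -1.  -2. ] [-0.097  0.018  0.035] [ 0.4241 -0.291   0.0276] [-1.7998e+02 -6.0000e-02  5.0700e+00] 0.292
```

>>> carry_out:
  increments:
    - [0,0,0,0,0,1.6,1]
    - [0,0,0,0,0,1.6,0]
    - [0,0,0,0,0,1.6,0]
    - [0,0,0,0,0,1.6,0]
    - [0,0,0,0,0,-15,0]

```text
time_s: 49.5
tool_pos: [0.4233, -0.291, 0.0419]
tcp_rot: [-3.14, 0.0, 0.088]
wrist_force: [0.3, 0.2, 0.6]
opening: 0.494
```

>>> carry_out:
  increments:
    - [0,0,0,0,0,-20,0]
    - [0,0,0,0,0,-45,0]
    - [0,0,0,0,0,-60,0]
    - [0,0,0,0,0,-60,0]
    - [0,0,0,0,0,-60,0]

```text
time_s: 50.0
tool_pos: [0.4237, -0.2913, 0.1026]
tcp_rot: [3.141, -0.002, 0.088]
wrist_force: [-0.1, 0.3, 0.1]
opening: 0.499
```

Run:
```python
from leg import *; from meas import *
p,d=ctrl.read_camera("top"); blanks(p,[(.6088,.0949)],.054,.024)
sit(); a=[.6099,.0919]; pick(a); place(tray(-.0705,-.06),(*a,.028,5.8))
```

```text
[281.1 176.2] 98 446 [0.6088 0.0949] 5.6
50.05 [ 0.4235 -0.2912  0.1021] [-1.7997e+02 -5.0000e-02  5.0300e+00] [ 0.6 -0.4 -0.9] 0.502
PICK [0.6099, 0.0919]
[[0.0, 0.0, -0.1, 19.9, -33.2, 1.1, 0], [0.0, 0.0, -0.1, 39.9, -66.4, 2.3, 0], [0.0, 0.0, -0.2, 59.8, -99.6, 3.4, 0], [0.0, 0.0, -0.3, 79.7, -132.8, 4.6, 0], [0.0, 0.0, -0.4, 99.6, -166.0, 5.7, 0]]
[[0.0, 0.0, 0.0, 20.2, -33.1, 1.1, 0], [0.0, 0.0, -0.1, 40.4, -66.2, 2.3, 0], [0.0, 0.0, -0.2, 60.5, -99.2, 3.4, 0], [0.0, 0.0, -0.2, 80.7, -132.3, 4.5, 0], [0.0, 0.0, -0.3, 100.9, -165.4, 5.7, 0]]
[[0.0, 0.0, -0.1, 20.3, -32.9, 1.1, 0], [0.0, 0.0, -0.1, 20.3, -32.9, 1.1, 0], [0.0, 0.0, -0.1, 20.3, -32.9, 1.1, 0], [0.0, 0.0, -0.1, 20.3, -32.9, 16.1, 0], [0.0, 0.0, -0.1, 20.3, -32.9, 31.1, 0]]
[[0.0, 0.0, 0.0, -0.1, 0.0, 15.0, 0], [0.0, 0.0, 0.0, -0.1, 0.0, 20.7, 0], [0.0, 0.0, 0.0, -0.1, 0.0, 26.4, 0], [0.0, 0.0, 0.0, -0.1, 0.0, 32.0, 0], [0.0, 0.0, 0.0, -0.1, 0.0, 32.0, 0]]
[[0.0, 0.0, 0.0, 0.0, 0.0, 0.0, 0], [0.0, 0.0, 0.0, 0.0, 0.0, 0.0, 1], [0.0, 0.0, 0.0, 0.0, 0.0, 0.0, 1], [0.0, 0.0, 0.0, 0.0, 0.0, 0.0, 1], [0.0, 0.0, 0.0, 0.0, 0.
[... 831 characters left out ...]
 151.2, 3.1, 1]]
[[0.0, 0.0, 0.0, 0.0, 0.0, 0.0, 1], [0.0, 0.0, 0.0, 0.0, 0.0, 0.0, 1], [0.0, 0.0, 0.0, 0.0, 0.0, 0.0, 1], [0.0, 0.0, 0.0, 0.0, 0.0, 16.3, 1], [0.0, 0.0, 0.0, 0.0, 0.0, 32.5, 1]]
[[0.0, 0.0, 0.0, 0.0, 0.0, 16.3, 1], [0.0, 0.0, 0.0, 0.0, 0.0, 32.5, 1], [0.0, 0.0, 0.0, 0.0, 0.0, 35.5, 1], [0.0, 0.0, 0.0, 0.0, 0.0, 38.5, 1], [0.0, 0.0, 0.0, 0.0, 0.0, 41.5, 1]]
[[0.0, 0.0, 0.0, 0.0, 0.0, 0.0, 1], [0.0, 0.0, 0.0, 0.0, 0.0, 0.0, 1], [0.0, 0.0, 0.0, 0.0, 0.0, 0.0, 0], [0.0, 0.0, 0.0, 0.0, 0.0, 0.0, 0], [0.0, 0.0, 0.0, 0.0, 0.0, 0.0, 0]]
[[0.0, 0.0, 0.0, 0.0, 0.0, -24.7, 0], [0.0, 0.0, 0.0, 0.0, 0.0, -49.3, 0], [0.0, 0.0, 0.0, 0.0, 0.0, -74.0, 0], [0.0, 0.0, 0.0, 0.0, 0.0, -74.0, 0]]
```

>>> carry_out:
  increments:
    - [0,0,-0.1,19.9,-33.2,1.1,0]
    - [0,0,-0.1,39.9,-66.4,2.3,0]
    - [0,0,-0.2,59.8,-99.6,3.4,0]
    - [0,0,-0.3,79.7,-132.8,4.6,0]
    - [0,0,-0.4,99.6,-166,5.7,0]

```text
time_s: 50.55
tool_pos: [0.5085, -0.1157, 0.096]
tcp_rot: [-3.141, 0.0, 0.095]
wrist_force: [0.8, -0.1, -0.4]
opening: 0.506
```

>>> carry_out:
  increments:
    - [0,0,0,20.2,-33.1,1.1,0]
    - [0,0,-0.1,40.4,-66.2,2.3,0]
    - [0,0,-0.2,60.5,-99.2,3.4,0]
    - [0,0,-0.2,80.7,-132.3,4.5,0]
    - [0,0,-0.3,100.9,-165.4,5.7,0]

```text
time_s: 51.05
tool_pos: [0.5933, 0.0585, 0.0902]
tcp_rot: [-3.141, 0.001, 0.1]
wrist_force: [-0.2, -0.1, 0.2]
opening: 0.503
```

>>> carry_out:
  increments:
    - [0,0,-0.1,13,-22,1.1,0]
    - [0,0,-0.1,20.3,-32.9,1.1,0]
    - [0,0,-0.1,20.3,-32.9,1.1,0]
    - [0,0,-0.1,20.3,-32.9,1.1,0]
    - [0,0,-0.1,20.3,-32.9,16,0]

```text
time_s: 51.55
tool_pos: [0.6106, 0.0905, 0.0765]
tcp_rot: [3.141, -0.004, 0.101]
wrist_force: [0.6, 0.1, -0.6]
opening: 0.499
```

>>> carry_out:
  increments:
    - [0,0,0,0,0,15,0]
    - [0,0,0,0,0,28,0]
    - [0,0,0,0,0,38,0]
    - [0,0,0,0,0,47,0]
    - [0,0,0,0,0,47,0]

```text
time_s: 52.05
tool_pos: [0.6096, 0.0916, 0.0271]
tcp_rot: [-3.141, 0.001, 0.102]
wrist_force: [0.8, -0.7, -0.3]
opening: 0.502
```

>>> carry_out:
  increments:
    - [0,0,0,0,0,0,0]
    - [0,0,0,0,0,0,1]
    - [0,0,0,0,0,0,1]
    - [0,0,0,0,0,0,1]
    - [0,0,0,0,0,0,1]

```text
time_s: 52.55
tool_pos: [0.6103, 0.0918, 0.029]
tcp_rot: [-3.141, -0.002, 0.102]
wrist_force: [0.3, -0.4, 3.7]
opening: 0.292
```

>>> carry_out:
  increments:
    - [0,0,0,0,0,0,1]

```text
time_s: 52.65
tool_pos: [0.6103, 0.0917, 0.029]
tcp_rot: [-3.141, -0.002, 0.102]
wrist_force: [-1.0, 1.1, 5.2]
opening: 0.293
```

>>> carry_out:
  increments:
    - [0,0,0,0,0,-20.5,1]
    - [0,0,0,0,0,-41,1]
    - [0,0,0,0,0,-61.5,1]
    - [0,0,0,0,0,-82,1]
    - [0,0,0,-14.1,30.1,-81.4,1]

```text
time_s: 53.15
tool_pos: [0.6008, 0.0622, 0.1124]
tcp_rot: [-3.142, -0.006, 0.105]
wrist_force: [0.9, -0.5, -3.1]
opening: 0.29
```

>>> carry_out:
  increments:
    - [0,0,0.1,-14.2,30.2,0.7,1]
    - [0,0,0.1,-28.3,60.3,1.3,1]
    - [0,0,0.2,-42.4,90.4,1.9,1]
    - [0,0,0.2,-56.5,120.5,2.5,1]
    - [0,0,0.3,-70.7,150.7,3.2,1]

```text
time_s: 53.65
tool_pos: [0.5433, -0.0979, 0.1064]
tcp_rot: [-3.141, -0.001, 0.097]
wrist_force: [1.5, -0.3, -2.5]
opening: 0.292
```

>>> carry_out:
  increments:
    - [0,0,0.1,-13.9,30.2,0.6,1]
    - [0,0,0.1,-27.9,60.4,1.2,1]
    - [0,0,0.1,-41.9,90.6,1.8,1]
    - [0,0,0.2,-55.9,120.8,2.5,1]
    - [0,0,0.2,-69.8,151,3.1,1]

```text
time_s: 54.15
tool_pos: [0.4884, -0.2549, 0.1032]
tcp_rot: [-3.141, -0.001, 0.093]
wrist_force: [-0.3, 0.3, -3.8]
opening: 0.295
```

>>> carry_out:
  increments:
    - [0,0,0.1,-13.9,30.2,0.6,1]
    - [0,0,0.1,-27.8,60.5,1.2,1]
    - [0,0,0.2,-41.6,90.7,1.9,1]
    - [0,0,0.2,-55.5,121,2.5,1]
    - [0,0,0.3,-69.4,151.2,3.1,1]

```text
time_s: 54.65
tool_pos: [0.4334, -0.4119, 0.0999]
tcp_rot: [-3.141, -0.001, 0.088]
wrist_force: [1.1, -0.4, -1.3]
opening: 0.29
```

>>> carry_out:
  increments:
    - [0,0,0,0,0,0,1]
    - [0,0,0,0,0,0,1]
    - [0,0,0,0,0,0,1]
    - [0,0,0,0,0,16.3,1]
    - [0,0,0,0,0,32.5,1]

```text
time_s: 55.15
tool_pos: [0.4348, -0.4098, 0.0679]
tcp_rot: [3.141, -0.002, 0.089]
wrist_force: [0.1, -0.3, -2.8]
opening: 0.29
```

>>> carry_out:
  increments:
    - [0,0,0,0,0,16.3,1]
    - [0,0,0,0,0,30,1]
    - [0,0,0,0,0,36,1]
    - [0,0,0,0,0,40,1]
    - [0,0,0,0,0,40,1]

```text
time_s: 55.65
tool_pos: [0.4343, -0.4106, 0.0277]
tcp_rot: [-3.141, -0.001, 0.088]
wrist_force: [-0.9, 0.4, -2.3]
opening: 0.293
```

```bash
python3 f.py
```

```text
[-0.9  0.4 -2.3] [-0.143  0.053 -0.029] [ 0.4343 -0.4106  0.0277] [-1.7998e+02 -6.0000e-02  5.0500e+00] 0.293
```

Release, rise, and move off to see the tray.

>>> carry_out:
  increments:
    - [0,0,0,0,0,1.6,1]
    - [0,0,0,0,0,1.6,0]
    - [0,0,0,0,0,1.6,0]
    - [0,0,0,0,0,1.6,0]
    - [0,0,0,0,0,-15,0]

```text
time_s: 56.15
tool_pos: [0.4337, -0.4102, 0.0417]
tcp_rot: [-3.139, 0.0, 0.088]
wrist_force: [0.6, 0.6, 0.9]
opening: 0.496
```

>>> carry_out:
  increments:
    - [0,0,0,0,0,-20,0]
    - [0,0,0,0,0,-50,0]
    - [0,0,0,0,0,-80,0]
    - [0,0,0,0,0,-110,0]
    - [0,0,0,0,0,-120,0]

```text
time_s: 56.65
tool_pos: [0.4347, -0.4115, 0.1659]
tcp_rot: [3.138, -0.004, 0.088]
wrist_force: [-0.3, 0.3, 0.8]
opening: 0.503
```

>>> carry_out:
  increments:
    - [0,0,0,10,-40,0,0]
    - [0,0,0,20,-80,0,0]
    - [0,0,0,30,-120,0,0]
    - [0,0,0,40,-160,0,0]
    - [0,0,0,50,-200,0,0]

```text
time_s: 57.15
tool_pos: [0.4661, -0.2056, 0.1623]
tcp_rot: [-3.141, -0.001, 0.087]
wrist_force: [1.4, -0.3, -0.2]
opening: 0.502
```

>>> carry_out:
  increments:
    - [0,0,0,0,-40,0,0]
    - [0,0,0,0,-80,0,0]
    - [0,0,0,0,-120,0,0]
    - [0,0,0,0,-160,0,0]
    - [0,0,0,0,-200,0,0]

```text
time_s: 57.65
tool_pos: [0.4482, -0.0065, 0.1624]
tcp_rot: [-3.141, -0.001, 0.088]
wrist_force: [0.6, -0.2, -0.1]
opening: 0.5
```

>>> carry_out:
  increments:
    - [0,0,0,0,-40,0,0]
    - [0,0,0,0,-80,0,0]
    - [0,0,0,0,-110,0,0]
    - [0,0,0,0,-120,0,0]
    - [0,0,0,0,-120,0,0]

```text
time_s: 58.15
tool_pos: [0.438, 0.1122, 0.1626]
tcp_rot: [-3.142, -0.001, 0.09]
wrist_force: [0.1, 0.2, 0.3]
opening: 0.5
```

Run:
```python
from plan import *
ctrl.read_camera("top")
p,d=ctrl.read_camera("top"); cv2.imwrite("pics/t9.png",p); sit()
q,d2=ctrl.read_camera("scene"); C=cloud("top",d)
for s in((.0735,.06),(.0735,-.06),(-.0705,.06),(-.0705,-.06)):
    for off in(-.04,.0,.04):
        P=[*(tray(*s)-B+off*TX),.046 if off==0 else .021]; x,y=proj("top",[P])[0].round().astype(int); print(np.median(C[y-1:y+2,x-1:x+2,2]).round(4),end=' ')
    print()
o=p[130:330,130:480]; cv2.imwrite("pics/t9c.png",cv2.resize(o,None,fx=2.2,fy=2.2,interpolation=2))
```

```text
58.25 [0.4383 0.1109 0.1627] [ 1.80e+02 -5.00e-02  5.03e+00] [0.7 0.3 0.2] 0.502
0.0197 0.0517 0.022 
0.0198 0.0522 0.0209 
0.0211 0.0511 0.0198 
0.0207 0.05 0.0216
```

View pics/t9c.png

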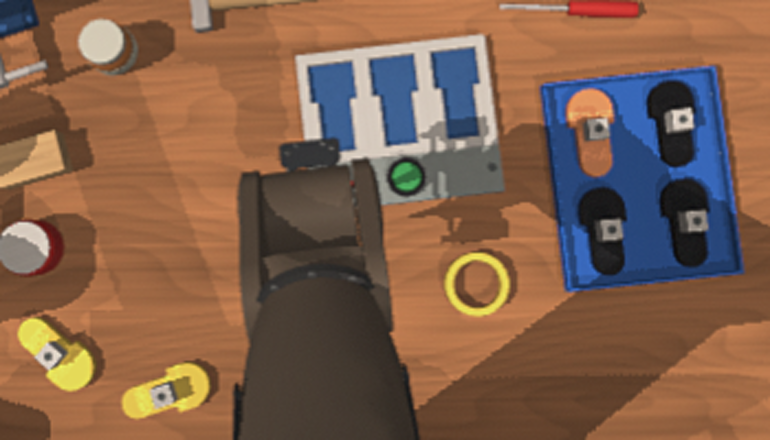

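All four plates lie flat in the tray (tops at about 0.021 m), separate from one another and boss up. The pockets are empty and the yellow look-alikes have not moved. Handing in.

```bash
python3 -c "
from cell import ctrl
print(ctrl.job_done())"
```

```text
the job is handed in; nothing more can be done
None
```

The job is done and handed in at about 58 s of the 210 s allowed; `job_done` reports no verdict.

- **Finished plate:** there was one tan plate, in the rightmost pocket, and I moved it to the tray first.
- **Seating the black plates:** there were three, one in each pocket. The first caught on the rim at about 10 N. I shifted it about 3 mm and it dropped in. That showed a camera-to-arm offset of roughly (+1, −2.7) mm. With that corrected, the other two went in without side force. Before I pressed the button, the forefoot tops read 23.7–24.4 mm against an expected 24 mm.
- **Test button:** I pushed it to its stop (TCP at 38.0 mm, 19.7 N). Afterwards the scene camera put its top at about 44 mm, so it came back up.
- **Final tray check:** the three black plates followed the tan one into the tray. The top camera shows all four boss up and apart from each other. Their top faces read 19.7–22 mm against an expected 21 mm, so they lie flat.
- **Other things:** the final crop shows the fixture empty. The yellow look-alikes, tape and tin look where they were. The arm hid the bowl, so I did not recheck it, and most of the hammer was outside the crop.

I noticed no knock to a plate and no slip of the grip. Apart from the rim catch, no check failed or disagreed.

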